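# Line up the cake boxes for collection

### The arm

A 6-joint arm with a two-finger parallel gripper is mounted at the origin on a cart in front of the work surface, level with it; the furniture and walls round the work are solid. World frame = base frame: x ahead of the robot, y to its left, z up, the work surface at z = 0. Lengths are in m, angles in rad, forces in N, time in s.
With the tool pointing down it reaches from about 0.25 to 0.8 m from the base axis. Payload 3.9 kg.
Tool frame: the origin (TCP) lies at the very end of the fingers, on their centre line; the grasp point (between the pads) lies 19 mm behind it; z points along the fingers, y is the line along which they close (so a half turn about z gives the same grasp; the last joint's range is limited). The gripper opens to 85 mm and grips with 20 to 120 N. Pads are 22 mm wide; open, the fingers measure 114 mm over their backs; the gripper's body (76 mm by 85 mm) begins 54 mm behind the grasp point. The pads swing forward as they close: fully open they stand 13 mm farther back than shut.
Start: joints at [1.206, 0.26, -0.138, 1.173, 0, 1.571], TCP at [0.187, 0.49, 0.231] pointing down, gripper open.
Joint ranges: [-2.78, 2.78], [-0.83, 1.72], [-1.28, 1.37], [-1.9, 2.12], [-1.57, 1.48], [-3.14, 3.14]. Speed limits (rad/s): [2.57, 2.57, 3.14, 3.14, 3.14, 3.14].

### API

Orientations are given as a 3x3 rotation matrix whose columns are the frame's x, y, z axes.
In Python, from workcell import robot, optics gives the robot as it stands.
- The arm moves only by the tool drive_tool, never from a script. Its argument "motion" is a list of rows, each a list of 2 entries, a list of its own where there are three numbers: the shift along the tool's x, y, z in m, then the turn about the tool's z in degrees. A call has exactly 10 rows; each row shifts and turns the commanded pose from where the row before left it, along the tool's axes as they then stand; what a row does not reach is not made up. A row lasts 1/8 s, in which the tool goes at most 62.5 mm and 10.7 degrees, less where a joint would pass 70% of its speed; a pose out of reach is approached as far as the arm can. A call is refused whole if a number of a shift passes 0.0625 or a number of a turn 10.7, either way. A call with a gripper value outside its range is refused whole. "jaw" is the opening, from 0 (shut) to 1 (fully open), set as the call begins (left out, the last holds). The fingers move at their own pace and stop on an object; "force" is the grip in N (left out, the last holds). Time passes only in rows, so rows that do not move let the fingers close, or fill a call up. It gives the time, the measured TCP pose, the force, the opening and the grip force at its end, in the units of the state.
- robot.get_state(): the state, without advancing time (a new reading comes with each control period).
- optics.capture(name): name is "scene" or "side" or "wrist"; returns a dict with "img" (480x640x3 uint8, red, green, blue), "range_z" (480x640 float32, m along the optical axis (not along the pixel's ray), 0 where there is no reading), "fx", "fy", "cx", "cy" (pixels), "dist_coeffs" ([k1, k2, p1, p2, k3] as OpenCV has them; the pictures are not rectified), "R" (3x3) and "t" (3): a world point X has camera coordinates R X + t; the wrist camera has in their place "hand_eye" (4x4, takes a point from camera to tool coordinates, whose origin is the TCP and whose axes are the flange's). Camera axes: x right, y down, z forward; pixel columns grow to the right and rows downward; lengths in m; the calibration is good to about 2 mm. A picture is of the moment at which its call begins: read the wrist's pose just before it.
- robot.hand_in(): hands the job in; it is judged then, once.
The state is a dict: "time_s": time; "joints": joint angles; "joint_vel": joint speeds; "joint_torque": joint torques, N m; "tcp_pos": TCP position; "ee_rot": TCP orientation; "contact_force": force on the tool from outside, world axes, zero at the start; "moment": the same for the moment, N m; "gripper_width": finger opening in m; "gripper_force": force on a finger pad.
Only numpy, scipy, OpenCV 4.12 (cv2) and the standard library are available. Lean on these libraries where they do the work, as an engineer would, in place of code of your own. Each camera call takes 0.05 s, during which the arm holds its last target. There are 200 camera calls.

### The job

Line up the two or three square cake boxes along the pick-up rail for collection. One box at a time: push it against the round post at the right end of the rail so that it swings a quarter turn round the post and its paper seal comes to face you, then slide it left along the back board into the row, before you begin the next; the cakes are iced, so the boxes must stay flat on the table. When all of them stand squarely against the board, closed up far enough to be clear to the left of the post, hang the wooden order tag by its hole on the rail's peg; leave the tape and the tamper where they are.

Things in the scene. Friction and masses are not known exactly. Their poses are not given: they have to be found in the camera images.
- rail: pick-up rail fixed to the table: wooden back board, 292 mm long, 45 high, 12 thick; at its left end an end stop as high, 76 mm forward. Origin: on the table in the inner corner of board and stop; +x through the board away from the robot, +y to the left. Board face: x = 0, y from 0 to -292 mm; stop face: y = 0. A 12 mm steel upright, 188 mm tall, stands at (6, 6) mm
- turn_post: fixed round steel post, 22 mm in diameter and 62 mm tall, at the right end of the rail's board, flush with the board's front face (centre at x = +11 mm, y = -303 mm in the rail's frame). Origin: centre of its foot on the table
- cake_box_a: closed square cake box of brown card, 92 x 92 x 56 mm, about 0.26 kg, standing flat, too wide for most grippers. Origin: centre of its underside, z up. Its front, with the tuck flap and a 30 mm white paper seal folded over the top edge, is its own -x face; at the start it faces the robot's right. May be absent
- cake_box_b: closed square cake box of brown card, 92 x 92 x 56 mm, about 0.26 kg, standing flat, too wide for most grippers. Origin: centre of its underside, z up. Its front, with the tuck flap and a 30 mm white paper seal folded over the top edge, is its own -x face; at the start it faces the robot's right. May be absent
- cake_box_c: closed square cake box of brown card, 92 x 92 x 56 mm, about 0.26 kg, standing flat, too wide for most grippers. Origin: centre of its underside, z up. Its front, with the tuck flap and a 30 mm white paper seal folded over the top edge, is its own -x face; at the start it faces the robot's right. May be absent
- cake_box_a_seal (a point): middle of the top front edge of that box, where the paper seal folds over: 46 mm from the box's centre line, 56 mm up
- cake_box_b_seal (a point): middle of the top front edge of that box, where the paper seal folds over: 46 mm from the box's centre line, 56 mm up
- cake_box_c_seal (a point): middle of the top front edge of that box, where the paper seal folds over: 46 mm from the box's centre line, 56 mm up
- order_tag: wooden order tag, a flat paddle 100 mm long (its own x), 8 mm thick, 40 g, lying flat on the table: a handle 28 mm wide from x = -50 to +12 mm and a square 38 mm head from x = +12 to +50 mm with a round 18 mm through hole at x = +31 mm. Origin: centre of its underside, within 2 mm of its centre of mass; +x towards the hole
- tag_hole (a point): centre of the hole of the order tag, half way through its thickness
- peg_base (a point): where the axis of the tag peg leaves the front of the rail's tall upright, 150 mm above the table. The peg is a straight steel rod, 7 mm in diameter and 45 mm long, that points to the rail's -x (towards the robot) and rises 30 degrees above level
- peg_tip (a point): the free upper end of the tag peg's axis, about 172 mm above the table
- peg_mid (a point): middle of the tag peg's axis
- masking_tape: bystander: roll of masking tape, 96 mm across, 25 mm high, lying flat at the right
- tamper: bystander: turned wooden tamper, 53 mm across, 107 mm tall, standing at the far right

How it is judged:
On the way, in this order (a step that is already met when the one before it is completed fails the run):
1. a box bears against the round post, part way through its quarter turn (((contact force between cake_box_a and turn_post above 0.2 N and angle between the x axis of cake_box_a and the x axis of rail, either way round between 0.35 and 1.2 rad) or (contact force between cake_box_b and turn_post above 0.2 N and angle between the x axis of cake_box_b and the x axis of rail, either way round between 0.35 and 1.2 rad) or (contact force between cake_box_c and turn_post above 0.2 N and angle between the x axis of cake_box_c and the x axis of rail, either way round between 0.35 and 1.2 rad))), for 0.05 s.
2. a box stands home in the row, seal to the front (((x of cake_box_a in the frame of rail between -0.056 and -0.038 m and y of cake_box_a in the frame of rail between -0.252 and -0.036 m and x of cake_box_a_seal in the frame of rail below -0.08 m and angle between the x axis of cake_box_a and the x axis of rail, either way round below 0.1 rad) or (x of cake_box_b in the frame of rail between -0.056 and -0.038 m and y of cake_box_b in the frame of rail between -0.252 and -0.036 m and x of cake_box_b_seal in the frame of rail below -0.08 m and angle between the x axis of cake_box_b and the x axis of rail, either way round below 0.1 rad) or (x of cake_box_c in the frame of rail between -0.056 and -0.038 m and y of cake_box_c in the frame of rail between -0.252 and -0.036 m and x of cake_box_c_seal in the frame of rail below -0.08 m and angle between the x axis of cake_box_c and the x axis of rail, either way round below 0.1 rad))), for 0.2 s.
3. the next box bears against the post, part way through its turn (((contact force between cake_box_a and turn_post above 0.2 N and angle between the x axis of cake_box_a and the x axis of rail, either way round between 0.35 and 1.2 rad) or (contact force between cake_box_b and turn_post above 0.2 N and angle between the x axis of cake_box_b and the x axis of rail, either way round between 0.35 and 1.2 rad) or (contact force between cake_box_c and turn_post above 0.2 N and angle between the x axis of cake_box_c and the x axis of rail, either way round between 0.35 and 1.2 rad))), for 0.05 s.
4. all boxes stand home in the row (x of cake_box_a in the frame of rail between -0.056 and -0.038 m and y of cake_box_a in the frame of rail between -0.252 and -0.036 m and x of each of cake_box_a_seal, cake_box_b_seal, cake_box_c_seal in the frame of rail below -0.08 m and angle between the x axis of each of cake_box_a, cake_box_b, cake_box_c and the x axis of rail, either way round below 0.1 rad and x of cake_box_b in the frame of rail between -0.056 and -0.038 m and y of cake_box_b in the frame of rail between -0.252 and -0.036 m and x of cake_box_c in the frame of rail between -0.056 and -0.038 m and y of cake_box_c in the frame of rail between -0.252 and -0.036 m), for 0.2 s.
5. the tag hangs on the peg (distance between tag_hole and peg_mid below 0.028 m and angle between order_tag's own x axis and vertical below 0.6 rad), for 0.2 s.
At the end, for the whole second after the job is handed in: every box that is there stands along the rail with its seal to the robot (square to the board within 0.1 rad, its back within 10 mm of the board's face, and between the end stop and the post to about 6 mm), and the order tag hangs on the peg through its hole, head up; all at rest (all of step 4 and all of step 5 and linear speed of each of cake_box_a, cake_box_b, cake_box_c, order_tag below 0.02 m/s); the robot touches nothing.
It fails at once if a box is tipped or lifted (angle between any of cake_box_a, cake_box_b, cake_box_c's own z axis and vertical above 0.2 rad or height (world z) of any of cake_box_a, cake_box_b, cake_box_c above 0.025 m).
It fails at once if the tape or the tamper is pushed more than 3 cm or toppled (distance of any of masking_tape, tamper from where it was at the start of the episode above 0.03 m or angle between any of masking_tape, tamper's own z axis and vertical above 0.4 rad).
Of cake_box_a, cake_box_b, cake_box_c only 2 to 3 are there at a start; the rules pass over those that are not, and their reading is None.
At some moment in a run one of cake_box_a, cake_box_b, cake_box_c may be knocked a few centimetres aside while the robot is not near it.
It also fails if it takes over 210 s, if anything falls off the work surface, if the arm or the gripper's body presses on something with over 40 N, if the wrist force passes 120 N, or if a joint passes its speed limit or range.

## Working session

There is one attempt and no reset: what is moved stays moved. The work goes in short steps, Python scripts to look and compute and a tool call to move; the robot and the scene stay as the last step left them, time stands still between calls to the robot, and variables do not carry over. Pictures are saved under pics/ and viewed, at most 14 in all, crops included, and the job is handed in when it is done.

Besides the shell and the picture viewer there is one more tool, called as name(argument=value, ...), one argument or row to a line, values as JSON. drive_tool: Moves the arm, as the interface text tells. Its arguments: {"type":"object","properties":{"motion":{"type":"array"},"jaw":{"type":"number"},"force":{"type":"number"}},"required":["motion"]}

```bash
ls; mkdir -p pics; cat > h.py <<'E'
import numpy as np, cv2
from workcell import robot, optics
def cap(n,save=None):
    s=robot.get_state(); c=optics.capture(n)
    if save: cv2.imwrite('pics/'+save,c['img'][:,:,::-1])
    c['K']=np.array([[c['fx'],0,c['cx']],[0,c['fy'],c['cy']],[0,0,1.]]); c['D']=np.array(c['dist_coeffs'],float)
    if n=='wrist':
        T=np.eye(4);T[:3,:3]=s['ee_rot'];T[:3,3]=s['tcp_pos'];M=T@np.array(c['hand_eye'])
        c['Rw'],c['o']=M[:3,:3],M[:3,3]
    else:
        R=np.array(c['R']);c['Rw']=R.T;c['o']=-R.T@np.array(c['t'])
    return c
def cloud(c):
    h,w=c['range_z'].shape
    u,v=np.meshgrid(np.arange(w),np.arange(h))
    p=cv2.undistortPoints(np.stack([u,v],-1).reshape(-1,1,2).astype(float),c['K'],c['D']).reshape(h,w,2)
    z=c['range_z'][...,None]
    P=np.concatenate([p*z,z],-1)@c['Rw'].T+c['o']
    P[c['range_z']==0]=np.nan
    return P
def onplane(c,uv,z):
    p=cv2.undistortPoints(np.array(uv,float).reshape(-1,1,2),c['K'],c['D']).reshape(-1,2)
    d=np.c_[p,np.ones(len(p))]@c['Rw'].T
    return c['o']+d*((z-c['o'][2])/d[:,2])[:,None]
def st():
    s=robot.get_state();print('t',round(s['time_s'],2),'tcp',np.round(s['tcp_pos'],4),'F',np.round(s['contact_force'],1),'w',round(s['gripper_width'],4),'gf',np.round(s['gripper_force'],1));return s
E
python3 - <<'E'
from h import *
s=st();print(np.round(s['ee_rot'],3))
for n in('scene','side'):
    c=cap(n,n+'0.png');print(n,np.round(c['o'],3),np.round(c['Rw'],2).tolist(),c['fx'])
E
```

```text
pics
t 0.0 tcp [0.1871 0.4898 0.2305] F [-0.3 -0.5 -0.9] w 0.0858 gf 0.0
[[-0.934  0.357 -0.001]
 [ 0.357  0.934 -0.002]
 [-0.    -0.002 -1.   ]]
scene [-0.206 -0.986  1.16 ] [[0.76, -0.44, 0.48], [-0.65, -0.53, 0.54], [0.01, -0.72, -0.69]] 567.3870435759018
side [0.447 0.77  1.028] [[-1.0, -0.05, 0.06], [-0.08, 0.69, -0.72], [-0.0, -0.73, -0.69]] 604.7260606284451
```

View pics/scene0.png

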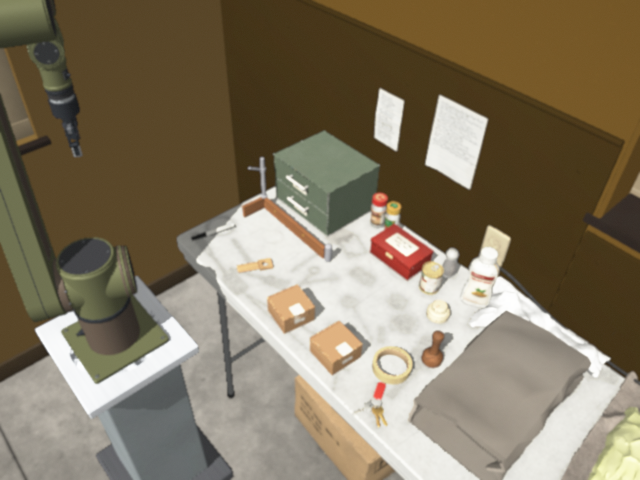

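View pics/side0.png

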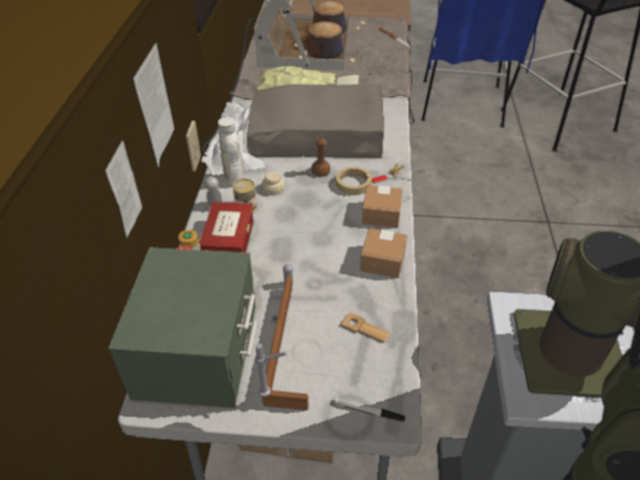

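Two boxes are present (scene pixels ~(291,309) and (337,347)). The rail runs from (255,205) to the post at (329,252), the tag is at (256,266), the tape at (392,365) and the tamper at (433,350). Next I measure them.

```bash
cat >> h.py <<'E'
def rects(zlo,zhi,reg,names=('scene','side'),amin=150):
    for n in names:
        c=cap(n);P=cloud(c);x,y,z=P[...,0],P[...,1],P[...,2]
        m=((z>zlo)&(z<zhi)&(x>reg[0])&(x<reg[1])&(y>reg[2])&(y<reg[3])).astype(np.uint8)
        k,L,S,C=cv2.connectedComponentsWithStats(m)
        for i in range(1,k):
            if S[i,4]<amin: continue
            q=P[L==i];r=cv2.minAreaRect((q[:,:2]*1000).astype(np.float32))
            b=c['img'][L==i].astype(int);w=b.min(1)>170
            sc=q[w].mean(0) if w.sum()>5 else None
            print(n,'px',np.round(C[i]),'n',S[i,4],'rect c',np.round(r[0],1),'sz',np.round(r[1],1),'ang',round(r[2],1),'z',round(np.median(q[:,2]),4),'white',None if sc is None else np.round(sc*1000,0))
E
python3 - <<'E'
from h import *
print('boxes');rects(.048,.064,[.2,.75,-.6,.1])
print('rail');rects(.038,.052,[.3,.8,-.2,.6],amin=60)
print('tall');rects(.058,.25,[.3,.75,-.6,.5],amin=8)
print('low');rects(.004,.03,[.2,.7,-.6,.5],amin=40)
E
```

```text
boxes
scene px [315. 211.] n 294 rect c [669.7  -3. ] sz [ 79.  196.8] ang 26.9 z 0.0567 white [647.  53.  57.]
scene px [394. 251.] n 601 rect c [ 728.5 -274.6] sz [ 42.9 158.4] ang 0.1 z 0.0555 white [ 743. -274.   56.]
scene px [290. 303.] n 988 rect c [ 387.1 -235.3] sz [96.2 92.4] ang 80.0 z 0.0548 white [ 382. -263.   56.]
scene px [335. 341.] n 1267 rect c [ 390.7 -401.8] sz [97.  95.2] ang 83.3 z 0.0553 white [ 392. -421.   56.]
side px [382. 199.] n 921 rect c [ 393. -398.] sz [99.9 92.8] ang 85.6 z 0.0535 white [ 390. -431.   53.]
side px [239. 226.] n 717 rect c [ 731.1 -271.1] sz [ 37.6 162.1] ang 0.2 z 0.0557 white [ 744. -273.   56.]
side px [384. 246.] n 1187 rect c [ 388.7 -230.9] sz [99.9 93.3] ang 79.6 z 0.0537 white [ 382. -264.   54.]
side px [249. 340.] n 215 rect c [653.7  58. ] sz [83.5 21.3] ang 89.9 z 0.0597 white [647.  61.  60.]
rail
scene px [288. 220.] n 394 rect c [597.8  14.5] sz [ 86.1 334. ] ang 11.4 z 0.0423 white [600.  21.  47.]
scene px [332. 217.] n 179 rect c [709.3 -55. ] sz [ 78.3 167.5] ang 56.3 z 0.0453 white None
side px [223. 249.] n 127 r
[... 3833 characters left out ...]
-41.4] sz [203.2   2.2] ang 88.1 z 0.0159 white None
side px [252. 312.] n 49 rect c [665.1 -38. ] sz [55.6  1.4] ang 90.0 z 0.0201 white None
side px [365. 327.] n 475 rect c [422.8 -26.8] sz [40.1 99.9] ang 63.8 z 0.0068 white None
side px [248. 338.] n 61 rect c [663.7  28. ] sz [ 2.8 74.1] ang 1.9 z 0.0173 white None
side px [232. 391.] n 263 rect c [665.8 126.9] sz [127.8  34.7] ang 73.9 z 0.0175 white None
side px [274. 373.] n 68 rect c [599.  106.9] sz [ 2.3 82.1] ang 0.1 z 0.0165 white None
side px [285. 404.] n 330 rect c [569.5 173.5] sz [ 8.  86.3] ang 87.5 z 0.0173 white None
side px [369. 409.] n 569 rect c [409.7 168.3] sz [ 18.3 135.8] ang 78.6 z 0.0125 white [454. 157.  14.]
```

drive_tool(
  motion=[
    [[0, 0, -0.05], -10.45],
    [[0, 0, -0.05], -10.45],
    [[-0.022, -0.052, 0], 0],
    [[-0.022, -0.052, 0], 0],
    [[-0.022, -0.052, 0], 0],
    [[-0.022, -0.052, 0], 0],
    [[-0.022, -0.052, 0], 0],
    [[-0.022, -0.052, 0], 0],
    [[-0.022, -0.052, 0], 0],
    [[-0.022, -0.052, 0], 0],
  ],
  jaw=0.5,
)

```text
time_s: 1.75
tcp_pos: [0.3638, 0.0728, 0.3316]
ee_rot: [[-1.0, -0.0, 0.001], [-0.0, 1.0, 0.0], [-0.001, 0.0, -1.0]]
contact_force: [-0.2, 0.9, -0.3]
gripper_width: 0.0428
gripper_force: 0.0
```

drive_tool(
  motion=[
    [[-0.022, -0.052, 0], 0],
    [[-0.022, -0.052, 0], 0],
    [[-0.022, -0.052, 0], 0],
    [[-0.022, -0.052, 0], 0],
    [[0, -0.03, 0], 0],
    [[0, 0, 0], 0],
    [[0, 0, 0], 0],
    [[0, 0, 0], 0],
    [[0, 0, 0], 0],
    [[0, 0, 0], 0],
  ],
)

```text
time_s: 3.0
tcp_pos: [0.4513, -0.163, 0.3315]
ee_rot: [[-1.0, -0.001, 0.0], [-0.001, 1.0, -0.0], [-0.0, -0.0, -1.0]]
contact_force: [0.6, 0.5, 0.4]
gripper_width: 0.0424
gripper_force: 0.0
```

```bash
python3 - <<'E'
from h import *
s=st();print(np.round(s['ee_rot'],3))
c=cap('wrist','w1.png');print(np.round(c['o'],3),np.round(c['Rw'],2).tolist(),c['fx'],np.isfinite(cloud(c)).mean())
E
```

```text
t 3.0 tcp [ 0.4513 -0.163   0.3315] F [0.6 0.5 0.4] w 0.0424 gf 0.0
[[-1.    -0.001  0.   ]
 [-0.001  1.    -0.   ]
 [-0.    -0.    -1.   ]]
[ 0.371 -0.164  0.475] [[-0.0, 0.95, 0.32], [1.0, 0.0, -0.0], [-0.0, 0.32, -0.95]] 396.82122320093663 0.99591796875
```

View pics/w1.png

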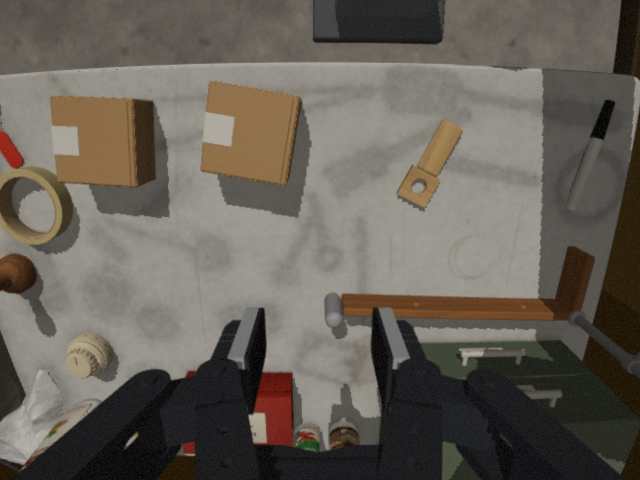

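The wrist view shows two boxes with seals at (65,141) and (218,129), the tag with its hole at (418,186), the post at ~(334,310), and the board running from (343,305) to the stop at (575,280).

```bash
python3 - <<'E'
from h import *
c=cap('wrist');P=cloud(c);x,y,z=P[...,0],P[...,1],P[...,2]
def f(m,name):
    q=P[m];r=cv2.minAreaRect((q[:,:2]*1000).astype(np.float32));print(name,m.sum(),'min',np.round(np.nanpercentile(q,1,axis=0)*1e3),'max',np.round(np.nanpercentile(q,99,axis=0)*1e3),'rect',np.round(r[0],1),np.round(r[1],1),round(r[2],1),'z',np.round(np.median(q[:,2])*1e3,1))
b=(z>.040)&(z<.05)
m=b&(x>.58)&(x<.62)&(y<.14)&(y>-.13);f(m,'board')
q=P[m];print(np.polyfit(q[:,1],q[:,0],1))
fr=(z>.01)&(z<.035)&(x>.57)&(x<.61)&(y<.14)&(y>-.13);f(fr,'face');q=P[fr];print(np.polyfit(q[:,1],q[:,0],1))
m=b&(x>.5)&(x<.585)&(y>.1)&(y<.25);f(m,'stop')
m=(z>.01)&(z<.035)&(x>.5)&(x<.59)&(y>.1)&(y<.25);f(m,'stopface')
m=(z>.056)&(z<.068)&(x>.57)&(x<.63)&(y>-.18)&(y<-.12);f(m,'posttop')
m=(z>.1)&(z<.2)&(x>.5)&(x<.62)&(y>.12)&(y<.25);f(m,'upright')
for n,(lo,hi) in dict(A=(-.31,-.15),B=(-.47,-.33)).items():
    m=(z>.05)&(z<.06)&(x>.3)&(x<.5)&(y>lo)&(y<hi);f(m,n)
m=(z>.0045)&(z<.02)&(x>.33)&(x<.5)&(y>-.12)&(y<.05);f(m,'tag')
m=(z>.01)&(z<.03)&(x>.4)&(x<.53)&(y>-.62)&(y<-.46);f(m,'tape')
print('hole',onplane(c,[[418,186]],.008),'end',onplane(c,[[452,130]],.008), 'table z',np.nanmedian(z[200:280,240:400]))
print('posttop',onplane(c,[[334,318]],.062),'peg tip etc',onplane(c,[[632,368]],.188))
E
```

```text
board 1837 min [ 593. -127.   40.] max [611. 137.  47.] rect [602.    4.9] [270.2  13.3] 87.9 z 44.8
[0.03522472 0.60085375]
face 1767 min [ 592. -128.   10.] max [602. 138.  35.] rect [596.3   5. ] [270.    4.3] 88.1 z 22.8
[0.03343693 0.59657945]
stop 472 min [526. 158.  40.] max [584. 171.  47.] rect [555.3 165.4] [13.9 59.5] 87.8 z 44.5
stopface 641 min [526. 157.  10.] max [589. 168.  35.] rect [557.2 159.6] [ 9.9 64.7] 81.5 z 22.9
posttop 200 min [ 593. -154.   56.] max [ 611. -135.   63.] rect [ 601.5 -144. ] [19.6 19. ] 49.8 z 60.4
upright 656 min [592. 155. 101.] max [614. 167. 166.] rect [602.7 161.9] [12.3 25.9] 68.0 z 140.1
A 8231 min [ 341. -283.   54.] max [ 437. -187.   59.] rect [ 389.6 -235.9] [93.4 93.8] 80.1 z 56.8
B 7426 min [ 348. -447.   52.] max [ 440. -355.   59.] rect [ 394.6 -402.2] [94.4 93.6] 85.6 z 57.0
tag 2147 min [377. -66.   5.] max [472.  -2.  10.] rect [423.1 -30.8] [ 39.3 100.5] 64.0 z 8.2
tape 2330 min [ 425. -560.   10.] max [ 517. -474.   27.] rect [ 472.7 -516.8] [87.9 95.1] 72.7 z 24.0
hole [[ 0.45078326 -0.04527378  0.008     ]] end [[ 0.38547103 -0.01042006  0.008     ]] table z 0.0005629009835725618
posttop [[ 0.59700798 -0.14495731  0.062     ]] peg tip etc [[0.58433279 0.1266761  0.188     ]]
```

drive_tool(
  motion=[
    [[0.049, -0.024, 0], 0],
    [[0.049, -0.024, 0], 0],
    [[0.049, -0.024, 0], 0],
    [[0, 0, 0.053], 0],
    [[0, 0, 0.053], 0],
    [[0, 0, 0.053], 0],
    [[0, 0, 0.053], 0],
    [[0, 0, 0.053], 0],
    [[0, 0, 0.053], 0],
    [[0, 0, 0], 0],
  ],
)

```text
time_s: 4.35
tcp_pos: [0.3012, -0.2331, 0.0109]
ee_rot: [[-1.0, 0.0, -0.007], [-0.0, 1.0, 0.005], [0.007, 0.005, -1.0]]
contact_force: [-0.3, 0.1, -0.3]
gripper_width: 0.0427
gripper_force: 0.0
```

drive_tool(
  motion=[
    [[-0.02, 0, 0], 0],
    [[-0.02, 0, 0], 0],
    [[-0.02, 0, 0], 0],
    [[-0.02, 0, 0], 0],
    [[-0.02, 0, 0], 0],
    [[-0.02, 0, 0], 0],
    [[-0.02, 0, 0], 0],
    [[-0.02, 0, 0], 0],
    [[-0.02, 0, 0], 0],
    [[-0.02, 0, 0], 0],
  ],
)

```text
time_s: 5.6
tcp_pos: [0.5074, -0.2356, 0.0153]
ee_rot: [[-1.0, -0.001, 0.003], [-0.001, 1.0, -0.001], [-0.003, -0.001, -1.0]]
contact_force: [-2.3, -0.2, -0.3]
gripper_width: 0.0427
gripper_force: 0.9
```

```bash
python3 - <<'E'
from h import *
st();rects(.048,.064,[.3,.6,-.6,-.1])
E
```

```text
t 5.6 tcp [ 0.5074 -0.2356  0.0153] F [-2.3 -0.2 -0.3] w 0.0427 gf 0.9
scene px [347. 270.] n 312 rect c [ 566.3 -237.4] sz [82.6 66.7] ang 89.8 z 0.054 white [ 574. -268.   53.]
scene px [335. 341.] n 1256 rect c [ 392.8 -401.3] sz [96.9 97.5] ang 85.8 z 0.0555 white [ 392. -420.   56.]
side px [382. 199.] n 928 rect c [ 393.1 -398.1] sz [101.2  92.7] ang 85.1 z 0.0534 white [ 390. -430.   54.]
side px [308. 243.] n 929 rect c [ 560.3 -227.2] sz [ 79.4 100. ] ang 0.3 z 0.0538 white [ 578. -268.   54.]
```

drive_tool(
  motion=[
    [[-0.008, 0, 0], 0],
    [[0, 0, 0], 0],
    [[0.04, 0, 0], 0],
    [[0, -0.045, -0.003], 0],
    [[0, -0.045, 0], 0],
    [[0, 0, 0], 0],
    [[0, 0, 0], 0],
    [[0, 0, 0], 0],
    [[0, 0, 0], 0],
    [[0, 0, 0], 0],
  ],
)

```text
time_s: 6.95
tcp_pos: [0.4724, -0.3249, 0.0163]
ee_rot: [[-1.0, -0.001, -0.0], [-0.001, 1.0, 0.0], [0.0, 0.0, -1.0]]
contact_force: [1.0, 0.0, -0.3]
gripper_width: 0.0427
gripper_force: 0.0
```

```bash
python3 - <<'E'
from h import *
st();rects(.048,.064,[.3,.68,-.6,-.16])
c=cap('wrist','w2.png')
E
```

```text
t 6.95 tcp [ 0.4724 -0.3249  0.0163] F [ 1.   0.  -0.3] w 0.0427 gf 0.0
scene px [335. 341.] n 1260 rect c [ 390.8 -401.8] sz [97.7 95.6] ang 84.8 z 0.0555 white [ 391. -421.   56.]
side px [382. 199.] n 921 rect c [ 393.1 -397.3] sz [100.7  92.7] ang 85.5 z 0.0534 white [ 390. -430.   54.]
side px [304. 243.] n 1180 rect c [ 571.3 -226.6] sz [ 92.9 101.8] ang 0.4 z 0.0537 white [ 570. -255.   54.]
```

View pics/w2.png

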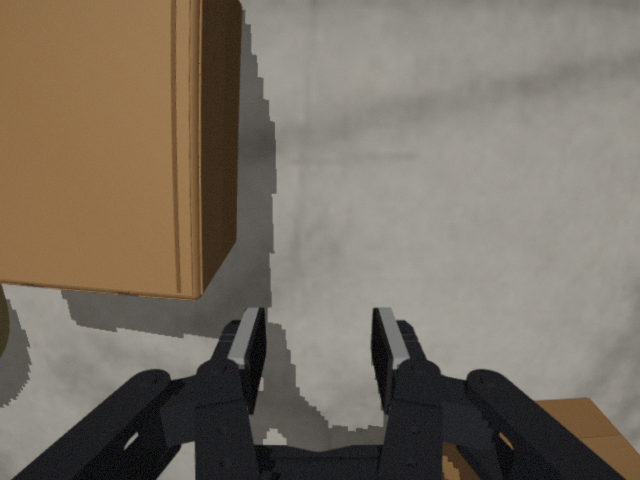

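View w2: the moved box sits at lower right, square. The other box is at upper left, untouched.

drive_tool(
  motion=[
    [[-0.034, -0.005, 0.003], 0],
    [[-0.033, 0, 0], 0],
    [[-0.033, 0, 0], 0],
    [[0, 0, 0], 0],
    [[0, 0, 0], 0],
    [[0, 0.02, 0], 0],
    [[0, 0.015, 0], 0],
    [[0, 0.015, 0], 0],
    [[0, 0.012, 0], 0],
    [[0, 0, 0], 0],
  ],
  jaw=0,
)

```text
time_s: 8.35
tcp_pos: [0.5724, -0.2685, 0.0143]
ee_rot: [[-1.0, -0.001, 0.0], [-0.001, 1.0, -0.003], [-0.0, -0.003, -1.0]]
contact_force: [-1.2, -3.7, 4.5]
gripper_width: 0.0003
gripper_force: 2.9
```

```bash
python3 - <<'E'
from h import *
st();rects(.048,.0575,[.48,.68,-.36,-.159],names=('side',))
E
```

```text
t 8.35 tcp [ 0.5724 -0.2685  0.0143] F [-1.2 -3.7  4.5] w 0.0003 gf 2.9
side px [303. 250.] n 986 rect c [ 572.2 -202.7] sz [92.8 87.3] ang 0.0 z 0.0538 white [ 565. -226.   55.]
```

drive_tool(
  motion=[
    [[0, -0.004, 0], 0],
    [[0.024, 0, -0.003], 0],
    [[0, 0.005, 0], 0],
    [[0.0105, 0.0053, 0], 5],
    [[0.0105, 0.0053, 0], 5],
    [[0.0105, 0.0053, 0], 5],
    [[0.0105, 0.0053, 0], 5],
    [[0.0105, 0.0053, 0], 5],
    [[0.0105, 0.0053, 0], 5],
    [[0, 0, 0], 0],
  ],
)

```text
time_s: 9.65
tcp_pos: [0.4947, -0.2225, 0.0165]
ee_rot: [[-0.867, 0.498, 0.001], [0.498, 0.867, 0.001], [-0.0, 0.001, -1.0]]
contact_force: [-1.4, 0.5, 3.5]
gripper_width: 0.0003
gripper_force: 1.2
```

```bash
python3 - <<'E'
from h import *
s=st();print(np.round(s['ee_rot'],3));rects(.048,.0575,[.42,.68,-.36,-.06])
cap('side','s2.png')
import cv2;i=cv2.imread('pics/s2.png')[180:340,220:420];cv2.imwrite('pics/s2c.png',cv2.resize(i,None,fx=3,fy=3))
E
```

```text
t 9.65 tcp [ 0.4947 -0.2225  0.0165] F [-1.4  0.5  3.5] w 0.0003 gf 1.2
[[-0.867  0.498  0.001]
 [ 0.498  0.867  0.001]
 [-0.     0.001 -1.   ]]
scene px [337. 265.] n 368 rect c [ 570.7 -205.8] sz [98.7 55. ] ang 50.9 z 0.0534 white None
side px [308. 255.] n 1151 rect c [ 558.9 -189.8] sz [98.1 98.2] ang 51.8 z 0.0537 white None
```

View pics/s2c.png

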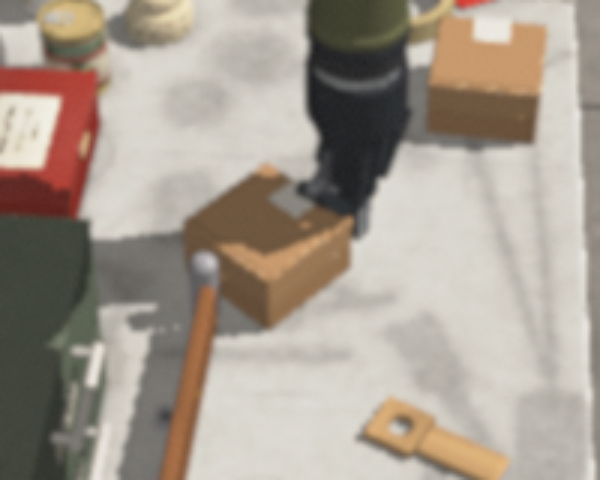

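The box is about 38° through its turn against the post (crop ~(205,265)), with the seal beside the finger at ~(295,195). I continue the arc.

drive_tool(
  motion=[
    [[0.009, 0.0048, 0], 4.4],
    [[0.009, 0.0048, 0], 4.4],
    [[0.009, 0.0048, 0], 4.4],
    [[0.009, 0.0048, 0], 4.4],
    [[0.009, 0.0048, 0], 4.4],
    [[0.009, 0.0048, 0], 4.4],
    [[0.009, 0.0048, 0], 4.4],
    [[0, 0, 0], 0],
    [[0, 0, 0], 0],
    [[0, 0, 0], 0],
  ],
)

```text
time_s: 11.05
tcp_pos: [0.4719, -0.157, 0.0163]
ee_rot: [[-0.488, 0.873, 0.0], [0.873, 0.488, -0.0], [-0.0, 0.0, -1.0]]
contact_force: [0.6, 0.6, -0.5]
gripper_width: -0.0001
gripper_force: 0.0
```

```bash
python3 - <<'E'
from h import *
s=st();print(np.round(s['ee_rot'],3));rects(.048,.0575,[.42,.68,-.36,-.03])
E
```

```text
t 11.05 tcp [ 0.4719 -0.157   0.0163] F [ 0.6  0.6 -0.5] w -0.0001 gf 0.0
[[-0.488  0.873  0.   ]
 [ 0.873  0.488 -0.   ]
 [-0.     0.    -1.   ]]
scene px [325. 263.] n 824 rect c [ 559.7 -183.2] sz [124.2  94.7] ang 24.6 z 0.0536 white [ 521. -201.   53.]
side px [307. 256.] n 1003 rect c [ 552.1 -183.5] sz [93.4 98. ] ang 24.0 z 0.0536 white [ 528. -204.   54.]
```

drive_tool(
  motion=[
    [[-0.017, -0.0095, 0], 0],
    [[-0.017, -0.0095, 0], 0],
    [[0, 0.004, 0], 0],
    [[0, 0.004, 0], 0],
    [[0, 0.004, 0], 0],
    [[0, 0.004, 0], 0],
    [[0, 0.004, 0], 0],
    [[0, 0.003, 0], 0],
    [[0, 0.003, 0], 0],
    [[0, 0, 0], 0],
  ],
)

```text
time_s: 12.4
tcp_pos: [0.4882, -0.1848, 0.0161]
ee_rot: [[-0.486, 0.874, -0.011], [0.874, 0.486, -0.006], [0.0, -0.013, -1.0]]
contact_force: [-15.7, -9.7, 11.9]
gripper_width: 0.0002
gripper_force: 9.2
```

```bash
python3 - <<'E'
from h import *
s=st();rects(.048,.0575,[.42,.68,-.36,-.03])
cap('side','s3.png')
i=cv2.imread('pics/s3.png')[180:340,220:420];cv2.imwrite('pics/s3c.png',cv2.resize(i,None,fx=3,fy=3))
E
```

```text
t 12.4 tcp [ 0.4882 -0.1848  0.0161] F [-15.7  -9.7  11.9] w 0.0002 gf 9.2
scene px [329. 263.] n 648 rect c [ 565.2 -190.2] sz [116.   80.3] ang 22.0 z 0.0535 white [ 527. -206.   54.]
side px [305. 258.] n 1026 rect c [ 564.4 -179.8] sz [118.2  99.8] ang 22.0 z 0.0537 white None
```

View pics/s3c.png

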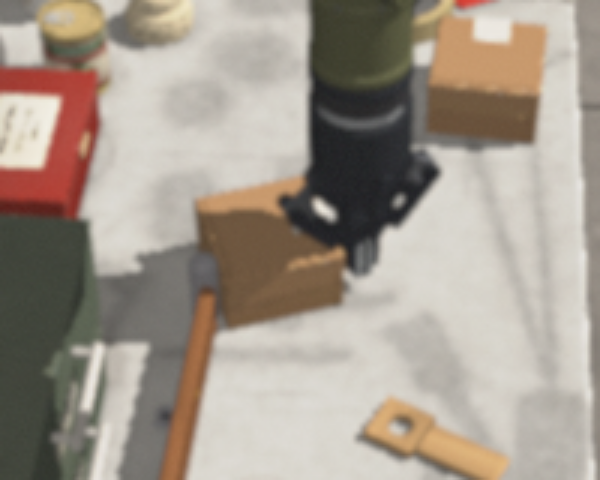

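Against the post, ~22° short of square, seal facing near-right and ~18 N of contact force. Next I go round to its right side with a two-finger bar.

drive_tool(
  motion=[
    [[0, -0.03, 0], 0],
    [[0, 0, -0.06], 0],
    [[-0.0434, 0.0056, 0], 0],
    [[-0.0434, 0.0056, 0], 0],
    [[-0.0434, 0.0056, 0], 0],
    [[0, 0, 0], 10.35],
    [[0, 0, 0], 10.35],
    [[0, 0, 0], 10.35],
    [[0, 0, 0], 0],
    [[0, 0, 0], 0],
  ],
)

```text
time_s: 13.8
tcp_pos: [0.5468, -0.3027, 0.0763]
ee_rot: [[0.029, 1.0, 0.001], [1.0, -0.029, 0.0], [0.0, 0.001, -1.0]]
contact_force: [-0.8, 0.5, -0.1]
gripper_width: -0.0002
gripper_force: 0.0
```

```bash
python3 - <<'E'
from h import *
s=st();print(np.round(s['ee_rot'],3));rects(.048,.0575,[.42,.68,-.36,-.03],names=('side',))
E
```

```text
t 13.8 tcp [ 0.5468 -0.3027  0.0763] F [-0.8  0.5 -0.1] w -0.0002 gf 0.0
[[ 0.029  1.     0.001]
 [ 1.    -0.029  0.   ]
 [ 0.     0.001 -1.   ]]
side px [308. 257.] n 1252 rect c [ 566.4 -178.8] sz [113.3  96.9] ang 21.4 z 0.0538 white [ 532. -194.   54.]
```

drive_tool(
  motion=[
    [[0, -0.008, 0.02], 0],
    [[0, 0, 0.041], 0],
    [[0, 0, 0], 0],
    [[0.02, 0, 0], 0],
    [[0.015, 0, 0], 0],
    [[0.015, 0, 0], 0],
    [[0.015, 0, 0], 0],
    [[0.015, 0, 0], 0],
    [[0.015, 0, 0], 0],
    [[0.015, 0, 0], 0],
  ],
  jaw=0.5,
)

```text
time_s: 15.1
tcp_pos: [0.533, -0.2078, 0.0162]
ee_rot: [[0.043, 0.999, -0.018], [0.998, -0.044, -0.036], [-0.037, -0.017, -0.999]]
contact_force: [-27.1, -43.6, 8.7]
gripper_width: 0.0426
gripper_force: 43.1
```

```bash
python3 - <<'E'
from h import *
s=st();rects(.048,.056,[.42,.68,-.36,.1])
E
```

```text
t 15.1 tcp [ 0.533  -0.2078  0.0162] F [-27.1 -43.6   8.7] w 0.0426 gf 43.1
scene px [303. 255.] n 193 rect c [ 524.8 -124.6] sz [100.5  38. ] ang 31.0 z 0.0531 white [ 510. -127.   52.]
side px [313. 269.] n 1154 rect c [ 553.8 -148.6] sz [114.  109.9] ang 21.8 z 0.0534 white [ 516. -160.   54.]
```

Force is high: the slanted far face wedges on the post. I'll back off and finish the turn by pushing the left part of the near face.

drive_tool(
  motion=[
    [[-0.03, 0, 0], 0],
    [[-0.03, 0, 0], 0],
    [[0, 0, -0.06], 0],
    [[0.026, -0.022, 0], 0],
    [[0.026, -0.022, 0], 0],
    [[0.026, -0.022, 0], 0],
    [[0.025, -0.022, 0], 0],
    [[0, 0, 0], 0],
    [[0, 0, 0], 0],
    [[0, 0, 0], 0],
  ],
  jaw=0,
)

```text
time_s: 16.45
tcp_pos: [0.4565, -0.1474, 0.0755]
ee_rot: [[0.033, 0.999, 0.001], [0.999, -0.033, -0.0], [-0.0, 0.001, -1.0]]
contact_force: [0.1, 0.0, 0.0]
gripper_width: -0.0001
gripper_force: 0.0
```

```bash
cat >> h.py <<'E'
def box(reg,names=('side',),zlo=.0505,zhi=.0565):
    "fit 92 mm square to the box-top points, ignoring outliers; side-camera bias removed"
    from scipy.optimize import minimize
    for n in names:
        c=cap(n);P=cloud(c).reshape(-1,3);q=P[(P[:,2]>zlo)&(P[:,2]<zhi)&(P[:,0]>reg[0])&(P[:,0]<reg[1])&(P[:,1]>reg[2])&(P[:,1]<reg[3])][:,:2]
        if n=='side': q=q-[-.001,.0045]
        def cost(p):
            k,s=np.cos(p[2]),np.sin(p[2]);d=q-p[:2];e=np.abs(np.c_[d@[k,s],d@[-s,k]])-.0455
            return np.minimum(np.maximum(e.max(1),0),.012).mean()*1e3 
        best=min((minimize(cost,[*np.median(q,0),a],method='Nelder-Mead',options=dict(initial_simplex=np.array([[*np.median(q,0),a]]*4)+np.vstack([np.zeros(3),np.diag([.01,.01,.2])]),xatol=1e-5,fatol=1e-5,maxiter=800)) for a in np.arange(-.8,.8,.2)),key=lambda r:r.fun)
        print(n,'box c',np.round(best.x[:2],4),'yaw',round(np.degrees(best.x[2]),1),'cost',round(best.fun,3),len(q))
E
python3 - <<'E'
from h import *
s=st();box([.45,.64,-.3,-.05],('side','scene'));cap('wrist','w4.png')
E
```

```text
t 16.45 tcp [ 0.4565 -0.1474  0.0755] F [0.1 0.  0. ] w -0.0001 gf 0.0
side box c [ 0.5454 -0.1574] yaw 33.0 cost 0.316 1134
scene box c [ 0.5412 -0.1588] yaw 33.0 cost 0.239 627
```

View pics/w4.png

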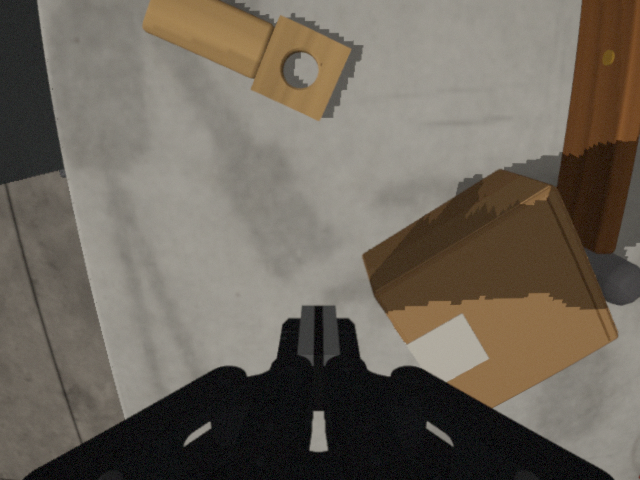

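View w4: the box (seal at (448,348)) is at ~33°, with its far face on the post at (600,285). The corner had slipped between the open fingers, so I repeat the push with the fingers closed.

drive_tool(
  motion=[
    [[-0.038, 0.027, 0], 0],
    [[-0.038, 0.027, 0], 0],
    [[-0.038, 0.027, 0], 0],
    [[0, 0, 0.06], 0],
    [[0, 0, 0], 0],
    [[0.012, -0.001, 0], 0],
    [[0.012, -0.002, 0], 0],
    [[0.012, -0.003, 0], 0],
    [[0.012, -0.003, 0], 0],
    [[0, 0, 0], 0],
  ],
)

```text
time_s: 17.85
tcp_pos: [0.5246, -0.215, 0.0171]
ee_rot: [[0.032, 0.999, 0.001], [0.999, -0.032, -0.002], [-0.002, 0.001, -1.0]]
contact_force: [0.5, -0.2, 1.7]
gripper_width: -0.0
gripper_force: 0.2
```

```bash
python3 - <<'E'
from h import *
s=st();box([.45,.64,-.3,-.02],('side','scene'))
E
```

```text
t 17.85 tcp [ 0.5246 -0.215   0.0171] F [ 0.5 -0.2  1.7] w -0.0 gf 0.2
side box c [ 0.5438 -0.1474] yaw -71.0 cost 0.289 1147
scene box c [ 0.5318 -0.1416] yaw 9.8 cost 0.624 250
```

drive_tool(
  motion=[
    [[0.008, -0.003, 0], 0],
    [[0.008, -0.003, 0], 0],
    [[0.008, -0.002, 0], 0],
    [[0.008, 0, 0], 0],
    [[0.008, 0, 0], 0],
    [[0, 0, 0], 0],
    [[0, 0, 0], 0],
    [[0, 0, 0], 0],
    [[0, 0, 0], 0],
    [[0, 0, 0], 0],
  ],
)

```text
time_s: 19.2
tcp_pos: [0.517, -0.1782, 0.017]
ee_rot: [[0.034, 0.999, -0.002], [0.999, -0.034, -0.008], [-0.008, -0.002, -1.0]]
contact_force: [-8.4, -9.8, 10.4]
gripper_width: -0.0
gripper_force: 5.3
```

```bash
python3 - <<'E'
from h import *
s=st();box([.45,.64,-.3,.02],('side','scene'))
E
```

```text
t 19.2 tcp [ 0.517  -0.1782  0.017 ] F [-8.4 -9.8 10.4] w -0.0 gf 5.3
side box c [ 0.5476 -0.1225] yaw -0.2 cost 0.369 1177
scene box c [ 0.5155 -0.1245] yaw 35.8 cost 0.478 145
```

drive_tool(
  motion=[
    [[-0.02, 0, 0], 0],
    [[0, 0.029, 0], 0],
    [[0, 0, 0], 0],
    [[0.02, 0, 0], 0],
    [[0.015, 0, 0], 0],
    [[0.02, 0, 0], 0],
    [[0.02, 0, 0], 0],
    [[0.02, 0, 0], 0],
    [[0.02, 0, 0], 0],
    [[0, 0, 0], 0],
  ],
)

```text
time_s: 20.55
tcp_pos: [0.5504, -0.0788, 0.0153]
ee_rot: [[0.03, 1.0, -0.0], [1.0, -0.03, 0.001], [0.001, -0.0, -1.0]]
contact_force: [-0.4, 0.4, -0.5]
gripper_width: 0.0001
gripper_force: 0.0
```

```bash
python3 - <<'E'
from h import *
s=st();box([.45,.64,-.2,.16],('side',))
E
```

```text
t 20.55 tcp [ 0.5504 -0.0788  0.0153] F [-0.4  0.4 -0.5] w 0.0001 gf 0.0
side box c [ 0.5486 -0.0191] yaw -1.8 cost 0.193 1348
```

drive_tool(
  motion=[
    [[0.02, 0, 0], 0],
    [[0.02, 0, 0], 0],
    [[0.02, 0, 0], 0],
    [[0.02, 0, 0], 0],
    [[0.02, 0, 0], 0],
    [[0, 0, 0], 0],
    [[-0.03, 0, 0], 0],
    [[0, 0, -0.06], 0],
    [[-0.03, -0.05, -0.02], 0],
    [[-0.03, -0.05, 0], 0],
  ],
)

```text
time_s: 21.85
tcp_pos: [0.452, -0.0685, 0.0972]
ee_rot: [[0.032, 0.999, 0.005], [1.0, -0.032, -0.0], [-0.0, 0.005, -1.0]]
contact_force: [1.0, -0.3, -0.6]
gripper_width: -0.0001
gripper_force: 0.0
```

```bash
python3 - <<'E'
from h import *
s=st();box([.45,.64,-.1,.155],('side','scene'));box([.3,.5,-.5,-.3],('side','scene'))
E
```

```text
t 21.85 tcp [ 0.452  -0.0685  0.0972] F [ 1.  -0.3 -0.6] w -0.0001 gf 0.0
side box c [0.5512 0.0808] yaw -1.4 cost 0.055 1310
scene box c [0.5095 0.115 ] yaw -45.8 cost 0.0 27
side box c [ 0.3711 -0.3975] yaw -52.4 cost 0.01 381
scene box c [ 0.3908 -0.4019] yaw -4.3 cost 0.083 800
```

Box 1 is home. Now box 2: first I push it left with the two-finger bar.

drive_tool(
  motion=[
    [[-0.0588, -0.007, 0], 0],
    [[-0.0588, -0.007, 0], 0],
    [[-0.0588, -0.007, 0], 0],
    [[-0.0588, -0.007, 0], 0],
    [[-0.0588, -0.007, 0], 0],
    [[-0.0588, -0.007, 0], 0],
    [[-0.0588, -0.007, 0], 0],
    [[0, 0, 0], 0],
    [[0, 0, 0.04], 0],
    [[0, 0, 0.04], 0],
  ],
  jaw=0.4,
)

```text
time_s: 23.3
tcp_pos: [0.3903, -0.4776, 0.0145]
ee_rot: [[0.031, 1.0, 0.002], [1.0, -0.031, -0.001], [-0.001, 0.002, -1.0]]
contact_force: [0.1, 0.5, -0.6]
gripper_width: 0.0342
gripper_force: 0.0
```

drive_tool(
  motion=[
    [[0, 0, 0], 0],
    [[0.02, 0, 0], 0],
    [[0.02, 0, 0], 0],
    [[0.022, 0, 0], 0],
    [[0.022, 0, 0], 0],
    [[0.022, 0, 0], 0],
    [[0.022, 0, 0], 0],
    [[0.022, 0, 0], 0],
    [[0.022, 0, 0], 0],
    [[0.02, 0, 0], 0],
  ],
)

```text
time_s: 24.55
tcp_pos: [0.396, -0.2858, 0.0163]
ee_rot: [[0.032, 0.999, 0.002], [0.999, -0.032, -0.003], [-0.003, 0.002, -1.0]]
contact_force: [0.1, -4.8, 4.6]
gripper_width: 0.034
gripper_force: 2.2
```

```bash
python3 - <<'E'
from h import *
s=st();box([.3,.5,-.5,-.12],('side','scene'));rects(.01,.03,[.4,.7,-.65,-.45],('side',))
E
```

```text
t 24.55 tcp [ 0.396  -0.2858  0.0163] F [ 0.1 -4.8  4.6] w 0.034 gf 2.2
side box c [ 0.3985 -0.2295] yaw -3.0 cost 0.152 1002
scene box c [ 0.3868 -0.226 ] yaw -20.3 cost 0.719 283
side px [295. 152.] n 195 rect c [ 638.6 -618.4] sz [119.5  18.7] ang 6.7 z 0.0208 white None
side px [346. 153.] n 223 rect c [ 490.2 -625. ] sz [133.3  18.2] ang 2.7 z 0.0209 white None
side px [320. 168.] n 179 rect c [ 563.  -558.2] sz [44.5 50.8] ang 89.1 z 0.0208 white None
side px [352. 179.] n 417 rect c [ 471.5 -517.9] sz [ 88.9 105.7] ang 3.5 z 0.0188 white None
side px [275. 186.] n 151 rect c [ 672.8 -471.4] sz [59.5 32.8] ang 50.1 z 0.0213 white [ 662. -477.   22.]
```

drive_tool(
  motion=[
    [[-0.02, 0, 0], 0],
    [[0, 0, -0.062], 0],
    [[0.037, -0.043, 0], 0],
    [[0.037, -0.043, 0], 0],
    [[0, 0, 0], -10.2],
    [[0, 0, 0], -10.2],
    [[0, 0, 0], -10.2],
    [[0, 0, 0], -10.2],
    [[0, 0, 0], -10.2],
    [[0, 0, 0], -10.2],
  ],
)

```text
time_s: 25.95
tcp_pos: [0.31, -0.2285, 0.0769]
ee_rot: [[-0.863, 0.505, -0.001], [0.505, 0.863, 0.001], [0.002, 0.001, -1.0]]
contact_force: [0.5, -0.1, 0.4]
gripper_width: 0.0342
gripper_force: 0.0
```

drive_tool(
  motion=[
    [[0, 0, 0], -10.2],
    [[0, 0, 0], -10.2],
    [[0, 0, 0], -10.2],
    [[0, 0, 0.06], 0],
    [[0, 0, 0], 0],
    [[-0.02, 0, 0], 0],
    [[-0.02, 0, 0], 0],
    [[-0.02, 0, 0], 0],
    [[-0.02, 0, 0], 0],
    [[-0.02, 0, 0], 0],
  ],
  jaw=0.5,
)

```text
time_s: 27.2
tcp_pos: [0.4133, -0.2293, 0.0189]
ee_rot: [[-1.0, 0.0, 0.002], [0.0, 1.0, -0.001], [-0.002, -0.001, -1.0]]
contact_force: [-2.1, 0.0, 0.4]
gripper_width: 0.0428
gripper_force: 0.8
```

```bash
python3 - <<'E'
from h import *
s=st();print(np.round(s['ee_rot'],3));box([.3,.64,-.5,-.16],('side',))
E
```

```text
t 27.2 tcp [ 0.4133 -0.2293  0.0189] F [-2.1  0.   0.4] w 0.0428 gf 0.8
[[-1.     0.     0.002]
 [ 0.     1.    -0.001]
 [-0.002 -0.001 -1.   ]]
side box c [ 0.4719 -0.2252] yaw 0.2 cost 0.07 961
```

drive_tool(
  motion=[
    [[-0.0177, 0, 0], 0],
    [[-0.0177, 0, 0], 0],
    [[-0.0177, 0, 0], 0],
    [[-0.0177, 0, 0], 0],
    [[-0.0177, 0, 0], 0],
    [[-0.0177, 0, 0], 0],
    [[0, 0, 0], 0],
    [[0.04, 0, 0], 0],
    [[0, -0.045, 0], 0],
    [[0, -0.045, 0], 0],
  ],
)

```text
time_s: 28.5
tcp_pos: [0.4758, -0.3191, 0.0176]
ee_rot: [[-1.0, -0.0, -0.0], [-0.0, 1.0, 0.001], [0.0, 0.001, -1.0]]
contact_force: [0.1, 0.2, 0.5]
gripper_width: 0.0427
gripper_force: 0.0
```

```bash
python3 - <<'E'
from h import *
s=st();box([.3,.68,-.5,-.16],('side',))
E
```

```text
t 28.5 tcp [ 0.4758 -0.3191  0.0176] F [0.1 0.2 0.5] w 0.0427 gf 0.0
side box c [ 0.5788 -0.2247] yaw -0.2 cost 0.108 989
```

drive_tool(
  motion=[
    [[-0.034, 0, 0], 0],
    [[-0.034, 0, 0], 0],
    [[-0.034, 0, 0], 0],
    [[0, 0, 0], 0],
    [[0, 0.02, 0], 0],
    [[0, 0.016, 0], 0],
    [[0, 0.016, 0], 0],
    [[0, 0, 0], 0],
    [[0, -0.005, 0], 0],
    [[0.03, 0, 0], 0],
  ],
  jaw=0,
)

```text
time_s: 29.8
tcp_pos: [0.5511, -0.2736, 0.0176]
ee_rot: [[-1.0, 0.0, 0.004], [0.0, 1.0, -0.002], [-0.004, -0.002, -1.0]]
contact_force: [-0.7, 0.2, 0.4]
gripper_width: -0.0001
gripper_force: 0.0
```

drive_tool(
  motion=[
    [[0, 0.007, 0], 0],
    [[0, 0.007, 0], 0],
    [[0, 0.007, 0], 0],
    [[0, 0.007, 0], 0],
    [[0, 0.007, 0], 0],
    [[0, 0.007, 0], 0],
    [[0, 0, 0], 0],
    [[0, 0, 0], 0],
    [[0, 0, 0], 0],
    [[0, 0, 0], 0],
  ],
)

```text
time_s: 31.05
tcp_pos: [0.5341, -0.2523, 0.0187]
ee_rot: [[-0.999, 0.016, -0.028], [0.017, 0.999, -0.045], [0.028, -0.045, -0.999]]
contact_force: [-40.1, -57.4, 17.7]
gripper_width: -0.0003
gripper_force: 36.8
```

```bash
python3 - <<'E'
from h import *
s=st();box([.3,.68,-.5,-.02],('side','scene'))
E
```

```text
t 31.05 tcp [ 0.5341 -0.2523  0.0187] F [-40.1 -57.4  17.7] w -0.0003 gf 36.8
side box c [ 0.5725 -0.1953] yaw 80.8 cost 0.406 1043
scene box c [ 0.5669 -0.1974] yaw -9.3 cost 1.622 155
```

The straight push jams because friction is high, so I relieve it and use the arc again.

drive_tool(
  motion=[
    [[0.012, -0.024, 0], 0],
    [[0, 0, 0], 0],
    [[0.0093, 0.0064, 0], 5],
    [[0.0093, 0.0064, 0], 5],
    [[0.0093, 0.0064, 0], 5],
    [[0.0093, 0.0064, 0], 5],
    [[0.0093, 0.0064, 0], 5],
    [[0.0093, 0.0064, 0], 5],
    [[0.0093, 0.0064, 0], 5],
    [[0, 0, 0], 0],
  ],
)

```text
time_s: 32.4
tcp_pos: [0.4873, -0.1933, 0.0175]
ee_rot: [[-0.821, 0.571, 0.001], [0.571, 0.821, 0.001], [-0.0, 0.001, -1.0]]
contact_force: [-0.1, 0.8, 0.5]
gripper_width: 0.0001
gripper_force: 0.4
```

```bash
python3 - <<'E'
from h import *
s=st();box([.3,.68,-.5,-.02],('side','scene'))
E
```

```text
t 32.4 tcp [ 0.4873 -0.1933  0.0175] F [-0.1  0.8  0.5] w 0.0001 gf 0.4
side box c [ 0.5555 -0.1765] yaw 36.4 cost 0.423 1011
scene box c [ 0.5612 -0.192 ] yaw 4.2 cost 0.564 425
```

drive_tool(
  motion=[
    [[0.0085, 0.0075, 0], 5],
    [[0.0085, 0.0075, 0], 5],
    [[0.0085, 0.0075, 0], 5],
    [[0, 0, 0], 0],
    [[0, 0, 0], 0],
    [[0, 0, 0], 0],
    [[0, 0, 0], 0],
    [[0, 0, 0], 0],
    [[0, 0, 0], 0],
    [[0, 0, 0], 0],
  ],
)

```text
time_s: 33.75
tcp_pos: [0.4812, -0.1613, 0.0173]
ee_rot: [[-0.642, 0.767, -0.0], [0.767, 0.642, -0.0], [0.0, -0.0, -1.0]]
contact_force: [0.2, 0.9, 0.1]
gripper_width: -0.0004
gripper_force: 0.0
```

```bash
python3 - <<'E'
from h import *
s=st();print(np.round(s['ee_rot'],3));box([.3,.68,-.5,-.02],('side','scene'))
E
```

```text
t 33.75 tcp [ 0.4812 -0.1613  0.0173] F [0.2 0.9 0.1] w -0.0004 gf 0.0
[[-0.642  0.767 -0.   ]
 [ 0.767  0.642 -0.   ]
 [ 0.    -0.    -1.   ]]
side box c [ 0.5537 -0.1696] yaw 15.8 cost 0.441 927
scene box c [ 0.5482 -0.1725] yaw 13.5 cost 0.775 626
```

drive_tool(
  motion=[
    [[-0.018, -0.04, 0], 0],
    [[0, 0, 0], 10.45],
    [[0, 0, 0], 10.45],
    [[0, 0, 0], 10.45],
    [[0, 0, 0], 10.45],
    [[0, 0.012, 0], 0],
    [[0, 0.01, 0], 0],
    [[0, 0.006, 0], 0],
    [[0, 0.005, 0], 0],
    [[0, 0.004, 0], 0],
  ],
)

```text
time_s: 35.1
tcp_pos: [0.4946, -0.202, 0.0168]
ee_rot: [[0.033, 0.999, -0.009], [0.999, -0.033, -0.001], [-0.001, -0.009, -1.0]]
contact_force: [-14.4, -2.6, 11.2]
gripper_width: -0.0001
gripper_force: 8.5
```

```bash
python3 - <<'E'
from h import *
s=st();print(np.round(s['ee_rot'],3));box([.3,.68,-.5,-.02],('side','scene'))
E
```

```text
t 35.1 tcp [ 0.4946 -0.202   0.0168] F [-14.4  -2.6  11.2] w -0.0001 gf 8.5
[[ 0.033  0.999 -0.009]
 [ 0.999 -0.033 -0.001]
 [-0.001 -0.009 -1.   ]]
side box c [ 0.5512 -0.17  ] yaw 15.2 cost 0.522 1044
scene box c [ 0.5525 -0.187 ] yaw -10.3 cost 0.963 161
```

drive_tool(
  motion=[
    [[0, -0.012, 0], 0],
    [[-0.025, 0, 0], 0],
    [[0, 0.006, 0], 0],
    [[0, 0.006, 0], 0],
    [[0, 0.005, 0], 0],
    [[0, 0.005, 0], 0],
    [[0, 0.004, 0], 0],
    [[0, 0.003, 0], 0],
    [[0, 0.003, 0], 0],
    [[0, 0, 0], 0],
  ],
)

```text
time_s: 36.45
tcp_pos: [0.508, -0.2306, 0.0173]
ee_rot: [[0.036, 0.999, -0.019], [0.999, -0.036, -0.009], [-0.009, -0.019, -1.0]]
contact_force: [-24.0, -13.0, 18.6]
gripper_width: 0.0001
gripper_force: 25.5
```

```bash
python3 - <<'E'
from h import *
s=st();box([.3,.68,-.5,-.02],('side','scene'));cap('side','s5.png')
i=cv2.imread('pics/s5.png')[180:340,220:420];cv2.imwrite('pics/s5c.png',cv2.resize(i,None,fx=3,fy=3))
E
```

```text
t 36.45 tcp [ 0.508  -0.2306  0.0173] F [-24.  -13.   18.6] w 0.0001 gf 25.5
side box c [ 0.5531 -0.173 ] yaw 19.2 cost 0.533 1106
scene box c [ 0.5209 -0.1847] yaw 23.0 cost 0.137 105
```

View pics/s5c.png

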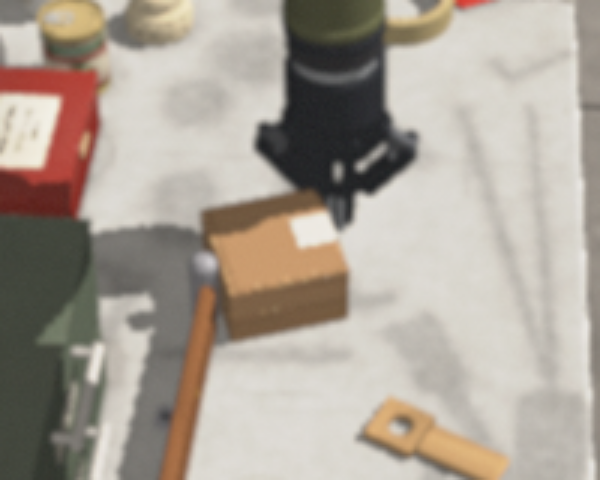

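The box is pressed on the post at ~20°, with the seal facing near-right at (315,228) in the crop. I give it a little more, then do the corner push.

drive_tool(
  motion=[
    [[0, 0.003, 0], 0],
    [[0, 0.003, 0], 0],
    [[0, 0.002, 0], 0],
    [[0, 0.002, 0], 0],
    [[0, 0, 0], 0],
    [[0, -0.02, 0], 0],
    [[0, -0.015, 0], 0],
    [[-0.05, 0, 0], 0],
    [[0, 0, 0], 0],
    [[0, 0, 0], 0],
  ],
)

```text
time_s: 37.85
tcp_pos: [0.4917, -0.2757, 0.017]
ee_rot: [[0.032, 0.999, -0.0], [0.999, -0.032, 0.001], [0.001, -0.0, -1.0]]
contact_force: [-0.7, 0.5, -0.1]
gripper_width: 0.0005
gripper_force: 0.0
```

```bash
python3 - <<'E'
from h import *
s=st();box([.3,.68,-.5,-.02],('side','scene'))
E
```

```text
t 37.85 tcp [ 0.4917 -0.2757  0.017 ] F [-0.7  0.5 -0.1] w 0.0005 gf 0.0
side box c [ 0.552  -0.1747] yaw -77.7 cost 0.603 1111
scene box c [ 0.5282 -0.161 ] yaw -6.6 cost 0.502 239
```

drive_tool(
  motion=[
    [[0, 0.04, 0], 0],
    [[0, 0, 0], 0],
    [[0.012, 0, 0], 0],
    [[0.012, 0, 0], 0],
    [[0.01, -0.002, 0], 0],
    [[0.01, -0.003, 0], 0],
    [[0.01, -0.003, 0], 0],
    [[0.01, -0.003, 0], 0],
    [[0.01, -0.002, 0], 0],
    [[0, 0, 0], 0],
  ],
)

```text
time_s: 39.2
tcp_pos: [0.5213, -0.2024, 0.0174]
ee_rot: [[0.031, 1.0, 0.001], [1.0, -0.031, 0.001], [0.001, 0.001, -1.0]]
contact_force: [0.3, 0.4, -1.1]
gripper_width: 0.0003
gripper_force: 0.0
```

```bash
python3 - <<'E'
from h import *
s=st();box([.3,.68,-.5,.0],('side','scene'))
E
```

```text
t 39.2 tcp [ 0.5213 -0.2024  0.0174] F [ 0.3  0.4 -1.1] w 0.0003 gf 0.0
side box c [ 0.5459 -0.1459] yaw -1.5 cost 0.394 1172
scene box c [ 0.5334 -0.1401] yaw -11.9 cost 0.617 175
```

drive_tool(
  motion=[
    [[-0.015, 0, 0], 0],
    [[0, 0.024, 0], 0],
    [[0.02, 0, 0], 0],
    [[0.02, 0, 0], 0],
    [[0.02, 0, 0], 0],
    [[0.02, 0, 0], 0],
    [[0.02, 0, 0], 0],
    [[0.02, 0, 0], 0],
    [[0.02, 0, 0], 0],
    [[0, 0, 0], 0],
  ],
)

```text
time_s: 40.55
tcp_pos: [0.5488, -0.0774, 0.0171]
ee_rot: [[0.03, 1.0, -0.001], [1.0, -0.03, 0.001], [0.001, -0.001, -1.0]]
contact_force: [1.1, -0.3, -0.1]
gripper_width: -0.0004
gripper_force: 0.0
```

drive_tool(
  motion=[
    [[-0.03, 0, 0], 0],
    [[0, 0, -0.06], 0],
    [[0, -0.05, -0.06], 0],
    [[0, -0.05, -0.06], 0],
    [[0, -0.05, -0.06], 0],
    [[0, 0, -0.03], 0],
    [[0, 0, 0], 0],
    [[0, 0, 0], 0],
    [[0, 0, 0], 0],
    [[0, 0, 0], 0],
  ],
)

```text
time_s: 41.8
tcp_pos: [0.4277, -0.1054, 0.2501]
ee_rot: [[0.032, 0.999, -0.003], [0.999, -0.032, 0.001], [0.001, -0.003, -1.0]]
contact_force: [0.1, 0.2, 0.8]
gripper_width: 0.0001
gripper_force: 0.0
```

```bash
python3 - <<'E'
from h import *
s=st();box([.45,.64,.036,.156],('side','wrist'));box([.45,.64,-.14,.03],('side','wrist'));cap('wrist','w6.png')
rects(.0045,.02,[.33,.5,-.12,.05],('scene','side','wrist'))
E
```

```text
t 41.8 tcp [ 0.4277 -0.1054  0.2501] F [0.1 0.2 0.8] w 0.0001 gf 0.0
side box c [0.5229 0.1056] yaw -1.6 cost 0.017 1329
wrist box c [0.558  0.0616] yaw -45.8 cost 0.0 19
side box c [ 0.5439 -0.0201] yaw -0.1 cost 0.244 1272
wrist box c [ 0.5434 -0.0176] yaw 0.4 cost 0.179 4829
scene px [255. 265.] n 180 rect c [421.4 -30.7] sz [46.1 97.1] ang 63.0 z 0.0067 white [434. -35.   7.]
side px [366. 327.] n 445 rect c [422.6 -26.5] sz [39.6 99.9] ang 65.4 z 0.0073 white None
wrist px [390. 104.] n 291 rect c [498.  -18.2] sz [ 1.4 89.4] ang 0.5 z 0.0127 white None
wrist px [311. 122.] n 3395 rect c [423.6 -30.4] sz [ 37.5 100.3] ang 63.5 z 0.0084 white None
```

View pics/w6.png

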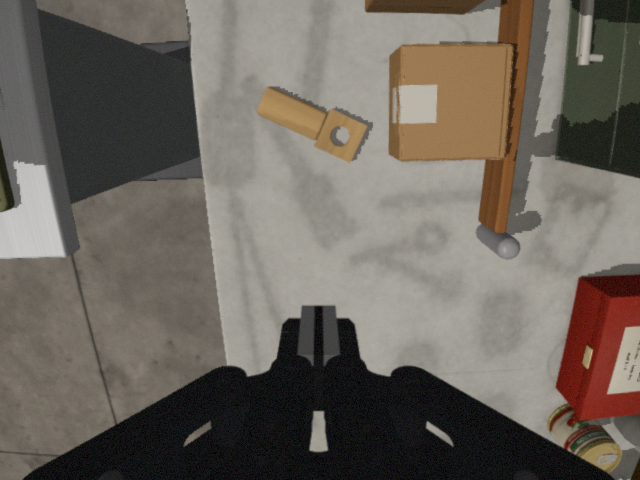

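w6 shows box 2 home (seal at (415,103)). Box 1's front edge is at column 365 rather than ~395 though, so it seems to have been knocked toward the robot. I measure it.

```bash
python3 - <<'E'
from h import *
rects(.0505,.058,[.42,.6,.02,.2],('side','scene'));box([.42,.6,.035,.2],('side','scene'))
cap('side','s7.png')
i=cv2.imread('pics/s7.png')[240:420,220:420];cv2.imwrite('pics/s7c.png',cv2.resize(i,None,fx=3,fy=3))
E
```

```text
side px [306. 330.] n 237 rect c [543.4  27. ] sz [91.5 13.7] ang 0.2 z 0.055 white None
side px [312. 368.] n 1828 rect c [521.6 112.4] sz [97.3 93.1] ang 88.4 z 0.0553 white [490. 112.  56.]
scene px [251. 215.] n 519 rect c [519.4 105.6] sz [100.9  94. ] ang 88.8 z 0.054 white [491. 111.  54.]
side box c [0.5227 0.1085] yaw -1.5 cost 0.09 1397
scene box c [0.5188 0.1058] yaw -1.1 cost 0.042 449
```

View pics/s7c.png

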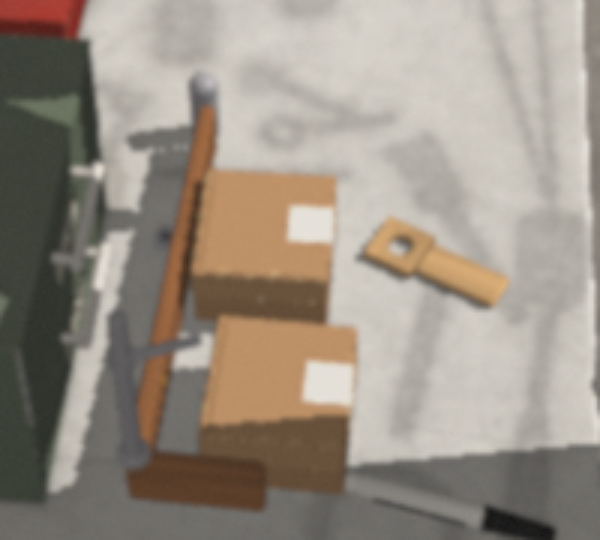

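Confirmed: box 1 was knocked to (0.522, 0.108), still square with its seal to the front. I push it back against the board.

drive_tool(
  motion=[
    [[0.0533, 0, 0], 0],
    [[0.0533, 0, 0], 0],
    [[0.0533, 0, 0], 0],
    [[0.0533, 0, 0], 0],
    [[0, 0, 0.058], 0],
    [[0, 0, 0.058], 0],
    [[0, 0, 0.058], 0],
    [[0, 0, 0.059], 0],
    [[0, 0, 0], 0],
    [[0, 0.01, 0], 0],
  ],
)

```text
time_s: 43.7
tcp_pos: [0.4456, 0.1073, 0.0197]
ee_rot: [[0.032, 0.999, 0.0], [0.999, -0.032, 0.0], [0.0, 0.0, -1.0]]
contact_force: [0.2, -0.0, 0.6]
gripper_width: -0.0001
gripper_force: 0.0
```

drive_tool(
  motion=[
    [[0, 0.008, 0], 0],
    [[0, 0.008, 0], 0],
    [[0, 0.008, 0], 0],
    [[0, 0.007, 0], 0],
    [[0, 0.006, 0], 0],
    [[0, 0.005, 0], 0],
    [[0, 0.003, 0], 0],
    [[0, 0.003, 0], 0],
    [[0, 0, 0], 0],
    [[0, 0, 0], 0],
  ],
)

```text
time_s: 44.95
tcp_pos: [0.4926, 0.1055, 0.0183]
ee_rot: [[0.032, 0.999, -0.001], [0.999, -0.032, -0.0], [-0.0, -0.001, -1.0]]
contact_force: [-4.2, -0.5, 4.7]
gripper_width: 0.0003
gripper_force: 3.4
```

```bash
python3 - <<'E'
from h import *
s=st();box([.45,.64,.048,.2],('side',));box([.45,.64,-.1,.042],('side',))
E
```

```text
t 44.95 tcp [0.4926 0.1055 0.0183] F [-4.2 -0.5  4.7] w 0.0003 gf 3.4
side box c [0.5532 0.1082] yaw -0.7 cost 0.519 1107
side box c [ 0.5677 -0.016 ] yaw 50.6 cost 0.009 598
```

drive_tool(
  motion=[
    [[0, -0.035, 0], 0],
    [[-0.054, 0, 0], 0],
    [[-0.054, 0, 0], 0],
    [[0, 0, 0], 0],
    [[0, 0.012, 0], 0],
    [[0, 0.008, 0], 0],
    [[0, 0.006, 0], 0],
    [[0, 0.005, 0], 0],
    [[0, 0.004, 0], 0],
    [[0, 0, 0], 0],
  ],
)

```text
time_s: 46.3
tcp_pos: [0.4886, -0.0016, 0.0182]
ee_rot: [[0.031, 1.0, -0.002], [1.0, -0.031, 0.001], [0.001, -0.002, -1.0]]
contact_force: [-4.0, 0.7, 3.4]
gripper_width: -0.0001
gripper_force: 2.5
```

```bash
python3 - <<'E'
from h import *
s=st();box([.45,.64,.048,.2],('side',));box([.45,.64,-.1,.042],('side',))
E
```

```text
t 46.3 tcp [ 0.4886 -0.0016  0.0182] F [-4.   0.7  3.4] w -0.0001 gf 2.5
side box c [0.5533 0.1079] yaw -0.1 cost 0.263 1388
side box c [ 0.5492 -0.0192] yaw -0.3 cost 0.428 897
```

Both boxes are against the board. Now the tag: I turn the tool across its handle above it.

drive_tool(
  motion=[
    [[0, -0.03, 0], 0],
    [[0, 0, -0.06], 0],
    [[-0.02, -0.057, 0], 0],
    [[0, 0, 0], -9.3],
    [[0, 0, 0], -9.3],
    [[0, 0, 0], -9.3],
    [[0, 0, 0], -9.3],
    [[0, 0, 0], -9.3],
    [[0, 0, 0], -9.3],
    [[0, 0, 0], -9.3],
  ],
  jaw=0.5,
)

```text
time_s: 47.65
tcp_pos: [0.4029, -0.0197, 0.0785]
ee_rot: [[-0.895, 0.445, 0.002], [0.445, 0.895, -0.001], [-0.002, 0.0, -1.0]]
contact_force: [-0.5, 0.0, 0.1]
gripper_width: 0.0424
gripper_force: 0.0
```

drive_tool(
  motion=[
    [[0, 0, 0.03], 0],
    [[0, 0, 0.025], 0],
    [[0, 0, 0.01], 0],
    [[0, 0, 0.003], 0],
    [[0, 0, 0.003], 0],
    [[0, 0, 0], 0],
    [[0, 0, 0], 0],
    [[0, 0, 0], 0],
    [[0, 0, 0], 0],
    [[0, 0, 0], 0],
  ],
)

```text
time_s: 48.9
tcp_pos: [0.402, -0.0195, 0.0074]
ee_rot: [[-0.893, 0.45, 0.0], [0.45, 0.893, -0.0], [-0.0, -0.0, -1.0]]
contact_force: [-0.9, 1.1, -0.2]
gripper_width: 0.0431
gripper_force: 0.0
```

```bash
python3 - <<'E'
from h import *
s=st();print(np.round(s['ee_rot'],3));cap('wrist','w8.png')
c=cap('wrist');P=cloud(c)
for v in (300,320,340): print(np.round(P[v,[230,240,250,390,400,410]]*1e3,0).tolist())
box([.45,.64,.048,.2],('side',));box([.45,.64,-.1,.042],('side',))
E
```

```text
t 48.9 tcp [ 0.402  -0.0195  0.0074] F [-0.9  1.1 -0.2] w 0.0431 gf 0.0
[[-0.893  0.45   0.   ]
 [ 0.45   0.893 -0.   ]
 [-0.    -0.    -1.   ]]
[[379.0, -49.0, 1.0], [382.0, -46.0, 0.0], [384.0, -42.0, 0.0], [410.0, 10.0, 0.0], [412.0, 14.0, 1.0], [413.0, 18.0, 1.0]]
[[388.0, -55.0, 0.0], [383.0, -43.0, 17.0], [382.0, -37.0, 25.0], [404.0, 8.0, 25.0], [411.0, 11.0, 17.0], [423.0, 14.0, -0.0]]
[[383.0, -44.0, 31.0], [382.0, -38.0, 37.0], [383.0, -35.0, 37.0], [404.0, 6.0, 37.0], [405.0, 9.0, 38.0], [411.0, 12.0, 30.0]]
side box c [0.5533 0.1076] yaw -0.5 cost 0.207 1347
side box c [ 0.5491 -0.0192] yaw -1.6 cost 0.02 1298
```

View pics/w8.png

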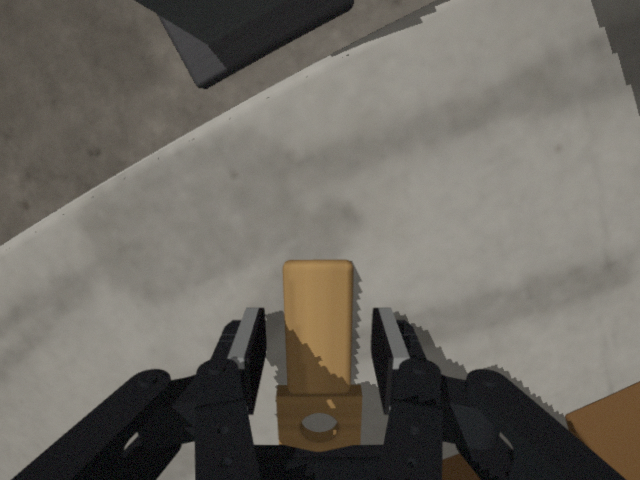

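View w8: the handle (cols 285–353) is centred between the pads, with the head beyond at (320,415). I lower a little and close.

drive_tool(
  motion=[
    [[0, 0, 0.002], 0],
    [[0, 0, 0.002], 0],
    [[0, 0, 0.001], 0],
    [[0, 0, 0], 0],
    [[0, 0, 0], 0],
    [[0, 0, 0], 0],
    [[0, 0, 0], 0],
    [[0, 0, 0], 0],
    [[0, 0, 0], 0],
    [[0, 0, 0], 0],
  ],
  jaw=0.25,
  force=25,
)

```text
time_s: 50.35
tcp_pos: [0.4026, -0.0198, 0.0043]
ee_rot: [[-0.893, 0.45, 0.002], [0.45, 0.893, -0.001], [-0.002, 0.0, -1.0]]
contact_force: [-4.7, -0.1, 26.7]
gripper_width: 0.0264
gripper_force: 29.3
```

drive_tool(
  motion=[
    [[0, 0, 0], 0],
    [[0, 0, -0.01], 0],
    [[0, 0, -0.02], 0],
    [[0, 0, -0.03], 0],
    [[0, 0, -0.04], 0],
    [[0, 0, -0.03], 0],
    [[0, 0, 0], 0],
    [[0, 0, 0], 0],
    [[0, 0, 0], 0],
    [[0, 0, 0], 0],
  ],
)

```text
time_s: 51.6
tcp_pos: [0.401, -0.0195, 0.1313]
ee_rot: [[-0.893, 0.45, -0.002], [0.45, 0.893, 0.0], [0.002, -0.001, -1.0]]
contact_force: [0.1, -0.4, -0.3]
gripper_width: 0.0268
gripper_force: 26.4
```

```bash
python3 - <<'E'
from h import *
s=st();c=cap('side','s9.png')
i=cv2.imread('pics/s9.png')[220:380,280:480];cv2.imwrite('pics/s9c.png',cv2.resize(i,None,fx=3,fy=3))
E
```

```text
t 51.6 tcp [ 0.401  -0.0195  0.1313] F [ 0.1 -0.4 -0.3] w 0.0268 gf 26.4
```

View pics/s9c.png

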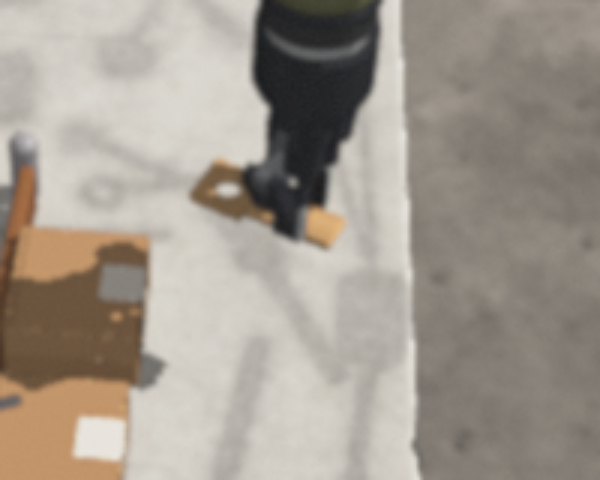

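The tag is held flat, head forward. I take it above the post to tilt it in the grip.

drive_tool(
  motion=[
    [[0, 0, 0], -8.25],
    [[0, 0, 0], -8.25],
    [[0, 0, 0], -8.25],
    [[-0.0378, -0.0312, 0], 0],
    [[-0.0378, -0.0312, 0], 0],
    [[-0.0378, -0.0312, 0], 0],
    [[-0.0378, -0.0312, 0], 0],
    [[0, 0, 0.03], 0],
    [[0, 0, 0.025], 0],
    [[0, 0, 0], 0],
  ],
)

```text
time_s: 52.9
tcp_pos: [0.5464, -0.149, 0.0748]
ee_rot: [[-0.999, 0.035, -0.006], [0.035, 0.999, 0.002], [0.006, 0.001, -1.0]]
contact_force: [-1.1, -0.4, 0.1]
gripper_width: 0.0267
gripper_force: 26.4
```

```bash
cat >> h.py <<'E'
def tag(names=('scene','side')):
    "plane of the held tag head from wood-coloured points near the tool"
    s=robot.get_state();t=np.array(s['tcp_pos']);R=np.array(s['ee_rot']);hd=-R[:,0]
    for n in names:
        c=cap(n);P=cloud(c);hsv=cv2.cvtColor(c['img'],cv2.COLOR_RGB2HSV)
        d=P-t;f=d@hd;l=d@R[:,1]
        m=(hsv[...,0]>8)&(hsv[...,0]<28)&(hsv[...,1]>80)&(hsv[...,2]>50)&(f>.0)&(f<.09)&(abs(l)<.03)&(d[...,2]>-.02)&(d[...,2]<.08)
        if m.sum()<20: print(n,'few',m.sum());continue
        F,Z=f[m],d[...,2][m];k=np.polyfit(F,Z,1);g=abs(Z-np.polyval(k,F))<.006
        k=np.polyfit(F[g],Z[g],1);print(n,m.sum(),'tilt deg',round(np.degrees(np.arctan(k[0])),1),'z at grip',round(k[1],4),'f range',np.round(np.percentile(F[g],[1,99]),3),'lat',np.round(np.percentile(l[m][g],[2,50,98]),3))
E
python3 - <<'E'
from h import *
s=st();print(np.round(s['ee_rot'],3));tag(('side','scene','wrist'))
E
```

```text
t 52.9 tcp [ 0.5464 -0.149   0.0748] F [-1.1 -0.4  0.1] w 0.0267 gf 26.4
[[-0.999  0.035 -0.006]
 [ 0.035  0.999  0.002]
 [ 0.006  0.001 -1.   ]]
side 236 tilt deg -1.2 z at grip 0.001 f range [0.014 0.069] lat [-0.014  0.007  0.024]
scene 72 tilt deg -3.1 z at grip 0.0044 f range [0.   0.07] lat [-0.021 -0.012  0.014]
wrist 8675 tilt deg -1.7 z at grip 0.0066 f range [0.001 0.067] lat [-0.017 -0.001  0.016]
```

drive_tool(
  motion=[
    [[-0.004, 0.002, 0.004], 0],
    [[0, 0, 0.004], 0],
    [[0, 0, 0.004], 0],
    [[0, 0, 0.003], 0],
    [[0, 0, 0.003], 0],
    [[0, 0, 0.003], 0],
    [[0, 0, 0.003], 0],
    [[0, 0, 0], 0],
    [[0, 0, 0], 0],
    [[0, 0, 0], 0],
  ],
)

```text
time_s: 54.3
tcp_pos: [0.5523, -0.1476, 0.0532]
ee_rot: [[-0.999, 0.035, -0.001], [0.035, 0.999, 0.0], [0.001, 0.0, -1.0]]
contact_force: [-4.3, 0.0, 3.4]
gripper_width: 0.0265
gripper_force: 27.2
```

```bash
python3 - <<'E'
from h import *
s=st();print(np.round(s['ee_rot'],3));tag(('side','wrist'))
E
```

```text
t 54.3 tcp [ 0.5523 -0.1476  0.0532] F [-4.3  0.   3.4] w 0.0265 gf 27.2
[[-0.999  0.035 -0.001]
 [ 0.035  0.999  0.   ]
 [ 0.001  0.    -1.   ]]
side 234 tilt deg 16.2 z at grip 0.0006 f range [0.015 0.067] lat [-0.015  0.006  0.023]
wrist 8622 tilt deg 15.3 z at grip 0.0037 f range [0.    0.048] lat [-0.017 -0.     0.017]
```

drive_tool(
  motion=[
    [[0, 0, 0.003], 0],
    [[0, 0, 0.003], 0],
    [[0, 0, 0.003], 0],
    [[0, 0, 0.003], 0],
    [[0, 0, 0.003], 0],
    [[0, 0, 0.003], 0],
    [[0, 0, 0.002], 0],
    [[0, 0, 0], 0],
    [[0, 0, 0], 0],
    [[0, 0, 0], 0],
  ],
)

```text
time_s: 55.65
tcp_pos: [0.5521, -0.1476, 0.0331]
ee_rot: [[-0.999, 0.035, -0.001], [0.035, 0.999, 0.0], [0.001, -0.0, -1.0]]
contact_force: [-2.7, -0.8, 2.5]
gripper_width: 0.027
gripper_force: 24.5
```

```bash
python3 - <<'E'
from h import *
s=st();tag(('side','wrist'))
E
```

```text
t 55.65 tcp [ 0.5521 -0.1476  0.0331] F [-2.7 -0.8  2.5] w 0.027 gf 24.5
side 203 tilt deg 38.6 z at grip 0.0001 f range [0.019 0.057] lat [-0.014  0.006  0.023]
wrist 9403 tilt deg 39.6 z at grip 0.0008 f range [0.    0.036] lat [-0.015 -0.     0.014]
```

Tilted ~39°. I lift it and bring it in front of the peg, with a check stop.

drive_tool(
  motion=[
    [[0, 0, -0.06], 0],
    [[0, 0, -0.06], 0],
    [[0.0145, 0.0525, 0], 0],
    [[0.0145, 0.0525, 0], 0],
    [[0.0145, 0.0525, 0], 0],
    [[0.0145, 0.0525, 0], 0],
    [[0.0145, 0.0525, 0], 0],
    [[0.0145, 0.0525, 0], 0],
    [[0, 0, 0], 0],
    [[0, 0, 0], 0],
  ],
)

```text
time_s: 57.0
tcp_pos: [0.4769, 0.1703, 0.1532]
ee_rot: [[-0.999, 0.034, 0.0], [0.034, 0.999, -0.0], [-0.0, -0.0, -1.0]]
contact_force: [-0.1, 0.5, 0.2]
gripper_width: 0.0262
gripper_force: 25.1
```

```bash
python3 - <<'E'
from h import *
s=st();print(np.round(s['ee_rot'],3));tag(('side','scene','wrist'))
for n in ('side','scene','wrist'):
    c=cap(n,'p_%s.png'%n);P=cloud(c);x,y,z=P[...,0],P[...,1],P[...,2]
    m=(z>.14)&(z<.2)&(x>.555)&(x<.598)&(y>.14)&(y<.19)
    if m.sum()>5:
        q=P[m];print(n,m.sum(),'x',np.round(np.percentile(q[:,0],[2,98]),4),'y med',np.median(q[:,1]).round(4),'z(x) fit',np.round(np.polyfit(q[:,0]-.5825,q[:,2],1),3))
i=cv2.imread('pics/p_wrist.png');cv2.imwrite('pics/pw.png',i)
E
```

```text
t 57.0 tcp [0.4769 0.1703 0.1532] F [-0.1  0.5  0.2] w 0.0262 gf 25.1
[[-0.999  0.034  0.   ]
 [ 0.034  0.999 -0.   ]
 [-0.    -0.    -1.   ]]
side 523 tilt deg 32.3 z at grip 0.0036 f range [0.018 0.065] lat [-0.017  0.003  0.021]
scene 109 tilt deg 34.6 z at grip -0.0021 f range [0.003 0.062] lat [-0.025 -0.015  0.015]
wrist 9256 tilt deg 34.7 z at grip 0.0015 f range [0.    0.039] lat [-0.017 -0.002  0.014]
side 92 x [0.5608 0.5974] y med 0.1689 z(x) fit [-0.588  0.163]
scene 30 x [0.5602 0.5967] y med 0.1618 z(x) fit [-0.596  0.16 ]
```

View pics/pw.png

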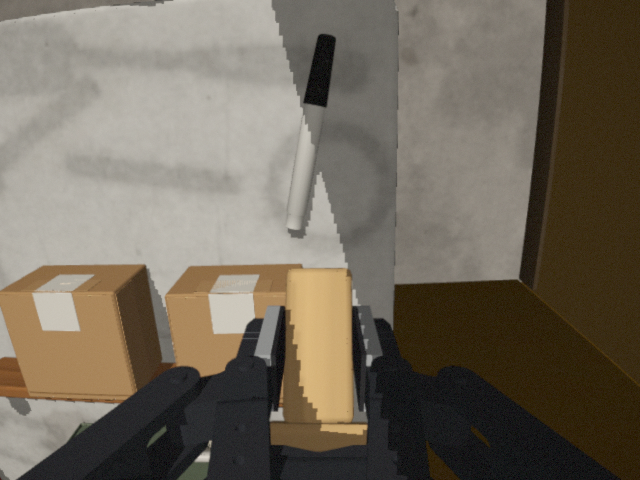

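The tag is in the grip at ~34°; both boxes still stand in the row (seals at (60,305) and (235,300)). I move to just off the peg tip and insert along the peg.

drive_tool(
  motion=[
    [[-0.014, -0.001, 0.002], 0],
    [[-0.014, -0.001, 0.002], 0],
    [[0, 0, 0], 0],
    [[0, 0, 0], 0],
    [[-0.0039, 0, 0.00225], 0],
    [[-0.0039, 0, 0.00225], 0],
    [[-0.0039, 0, 0.00225], 0],
    [[0, 0, 0], 0],
    [[0, 0, 0], 0],
    [[0, 0, 0], 0],
  ],
)

```text
time_s: 58.55
tcp_pos: [0.5163, 0.1668, 0.1426]
ee_rot: [[-0.999, 0.035, -0.0], [0.035, 0.999, -0.0], [0.0, -0.0, -1.0]]
contact_force: [-0.4, -0.4, -0.8]
gripper_width: 0.0265
gripper_force: 25.1
```

```bash
python3 - <<'E'
from h import *
s=st();tag(('side','scene','wrist'))
for n in ('side','scene'):
    c=cap(n);P=cloud(c);x,y,z=P[...,0],P[...,1],P[...,2]
    hsv=cv2.cvtColor(c['img'],cv2.COLOR_RGB2HSV)
    wood=(hsv[...,1]>80)&(hsv[...,0]>8)&(hsv[...,0]<28)&(z>.15)&(z<.23)&(x>.52)&(x<.6)&(y>.13)&(y<.2)
    v,u=np.where(wood);print(n,'head px',u.min(),u.max(),v.min(),v.max())
    Rv,_=cv2.Rodrigues(np.array(c['R']));
    pr=lambda p:cv2.projectPoints(np.array(p,float).reshape(-1,1,3),Rv,np.array(c['t'],float),c['K'],c['D'])[0].reshape(-1,2).round(1)
    print('peg base/tip',pr([[.602,.1635,.15],[.563,.1648,.1725]]).tolist())
    t=np.array(s['tcp_pos']);R=np.array(s['ee_rot']);h=t-R[:,0]*.048-R[:,1]*.001+[0,0,.029];print('hole est',np.round(h,4),pr([h]).tolist())
    g=(u>0);a=np.zeros(wood.shape,np.uint8);a[wood]=1
    b=a[v.min()-1:v.max()+2,u.min()-1:u.max()+2];print('\n'.join(''.join('#' if k else '.' for k in r) for r in b))
    print('origin',u.min()-1,v.min()-1)
E
```

```text
t 58.55 tcp [0.5163 0.1668 0.1426] F [-0.4 -0.4 -0.8] w 0.0265 gf 25.1
side 512 tilt deg 30.8 z at grip 0.0051 f range [0.021 0.065] lat [-0.017  0.004  0.021]
scene 95 tilt deg 34.6 z at grip -0.0007 f range [0.004 0.062] lat [-0.024 -0.015  0.014]
wrist 9174 tilt deg 34.8 z at grip 0.0016 f range [0.001 0.038] lat [-0.016 -0.     0.015]
side head px 271 308 338 374
peg base/tip [[262.9, 356.7], [284.4, 351.1]]
hole est [0.5643 0.1641 0.1716] [[283.8, 351.0]]
........................................
.......##...............................
......#####.............................
.....########...........................
.....##########.........................
.....############.......................
....###############..........#..........
....#################........#..........
....###################......##.........
....#####################....##.........
....######################...##.........
....######################...#..........
...########...############...##.........
...########....###########...##.........
...########..###############.##.........
...##########.....##
[... 832 characters left out ...]
........
........................................
....................................###.
........................................
origin 270 337
scene head px 244 258 160 180
peg base/tip [[261.2, 168.9], [250.0, 167.5]]
hole est [0.5643 0.1641 0.1716] [[250.5, 167.6]]
.................
.......##........
......####.......
........###......
.........###.....
.........####....
.........######..
..........######.
..........######.
.........#####...
.........####....
........######...
.......######....
.......#.###.....
......#####......
......####.......
.....#####.......
..####..#........
.#####...........
.####............
.##..............
.##..............
.................
origin 243 159
```

The hole is centred on the peg tip in the side view (both near pixel (284,351)) with no contact force. I continue along the peg.

drive_tool(
  motion=[
    [[-0.0039, 0, 0.00225], 0],
    [[-0.0039, 0, 0.00225], 0],
    [[-0.0039, 0, 0.00225], 0],
    [[-0.0035, 0, 0.002], 0],
    [[0, 0, 0], 0],
    [[0, 0, 0], 0],
    [[0, 0, 0], 0],
    [[0, 0, 0], 0],
    [[0, 0, 0], 0],
    [[0, 0, 0], 0],
  ],
)

```text
time_s: 60.05
tcp_pos: [0.5316, 0.1663, 0.1339]
ee_rot: [[-0.999, 0.035, 0.0], [0.035, 0.999, -0.0], [-0.0, -0.0, -1.0]]
contact_force: [-0.5, -0.9, -0.8]
gripper_width: 0.0267
gripper_force: 25.1
```

```bash
python3 - <<'E'
from h import *
s=st();tag(('side','wrist'))
E
```

```text
t 60.05 tcp [0.5316 0.1663 0.1339] F [-0.5 -0.9 -0.8] w 0.0267 gf 25.1
side 418 tilt deg 31.4 z at grip 0.0052 f range [0.023 0.062] lat [-0.017  0.007  0.021]
wrist 9179 tilt deg 34.7 z at grip 0.0016 f range [0.    0.038] lat [-0.016 -0.     0.015]
```

drive_tool(
  motion=[
    [[0, 0, 0], 0],
    [[0, 0, 0], 0],
    [[0, 0, 0], 0],
    [[0, 0, 0], 0],
    [[0, 0, 0], 0],
    [[0, 0, 0], 0],
    [[0, 0, 0], 0],
    [[0, 0, 0], 0],
    [[0, 0, 0], 0],
    [[0, 0, 0], 0],
  ],
  jaw=0.6,
)

```text
time_s: 61.4
tcp_pos: [0.5316, 0.1663, 0.1339]
ee_rot: [[-0.999, 0.035, 0.0], [0.035, 0.999, -0.0], [-0.0, -0.0, -1.0]]
contact_force: [-0.2, 1.0, 0.2]
gripper_width: 0.0512
gripper_force: 0.0
```

```bash
python3 - <<'E'
from h import *
s=st()
for n in ('side','scene','wrist'):
    c=cap(n,'q_%s.png'%n);P=cloud(c);x,y,z=P[...,0],P[...,1],P[...,2];hsv=cv2.cvtColor(c['img'],cv2.COLOR_RGB2HSV)
    m=(hsv[...,1]>80)&(hsv[...,0]>8)&(hsv[...,0]<28)&(z>.07)&(z<.23)&(x>.5)&(x<.6)&(y>.13)&(y<.2)
    if m.sum()>10: print(n,m.sum(),np.round(np.percentile(P[m],[2,50,98],axis=0),3).tolist())
E
```

```text
t 61.4 tcp [0.5316 0.1663 0.1339] F [-0.2  1.   0.2] w 0.0512 gf 0.0
side 373 [[0.546, 0.15, 0.076], [0.594, 0.173, 0.136], [0.6, 0.196, 0.218]]
scene 123 [[0.527, 0.14, 0.077], [0.591, 0.16, 0.135], [0.599, 0.194, 0.17]]
wrist 4765 [[0.537, 0.141, 0.073], [0.594, 0.164, 0.115], [0.598, 0.178, 0.141]]
```

drive_tool(
  motion=[
    [[0.02, 0, 0], 0],
    [[0.03, 0, 0], 0],
    [[0.04, 0, 0], 0],
    [[0.04, 0, -0.02], 0],
    [[0, 0, -0.05], 0],
    [[0, 0, 0], 0],
    [[0, 0, 0], 0],
    [[0, 0, 0], 0],
    [[0, 0, 0], 0],
    [[0, 0, 0], 0],
  ],
)

```text
time_s: 62.8
tcp_pos: [0.4015, 0.1706, 0.2032]
ee_rot: [[-0.999, 0.035, -0.001], [0.035, 0.999, -0.001], [0.001, -0.001, -1.0]]
contact_force: [-0.1, 0.5, 0.8]
gripper_width: 0.0514
gripper_force: 0.0
```

```bash
python3 - <<'E'
from h import *
s=st();box([.45,.64,.048,.152],('side',));box([.45,.64,-.1,.042],('side','scene'))
c=cap('side','f.png');P=cloud(c);x,y,z=P[...,0],P[...,1],P[...,2];hsv=cv2.cvtColor(c['img'],cv2.COLOR_RGB2HSV)
m=(hsv[...,1]>80)&(hsv[...,0]>8)&(hsv[...,0]<28)&(z>.07)&(z<.23)&(x>.5)&(x<.6)&(y>.13)&(y<.2)
print(m.sum(),np.round(np.percentile(P[m],[2,50,98],axis=0),3).tolist())
i=cv2.imread('pics/f.png')[160:420,200:420];cv2.imwrite('pics/fc.png',cv2.resize(i,None,fx=2.2,fy=2.2,interpolation=cv2.INTER_CUBIC))
E
```

```text
t 62.8 tcp [0.4015 0.1706 0.2032] F [-0.1  0.5  0.8] w 0.0514 gf 0.0
side box c [0.5533 0.1036] yaw -0.7 cost 0.007 1206
side box c [ 0.5493 -0.0194] yaw -1.2 cost 0.023 1308
scene box c [ 0.5435 -0.0207] yaw 0.6 cost 0.091 514
344 [[0.577, 0.151, 0.076], [0.594, 0.172, 0.132], [0.6, 0.185, 0.171]]
```

View pics/fc.png

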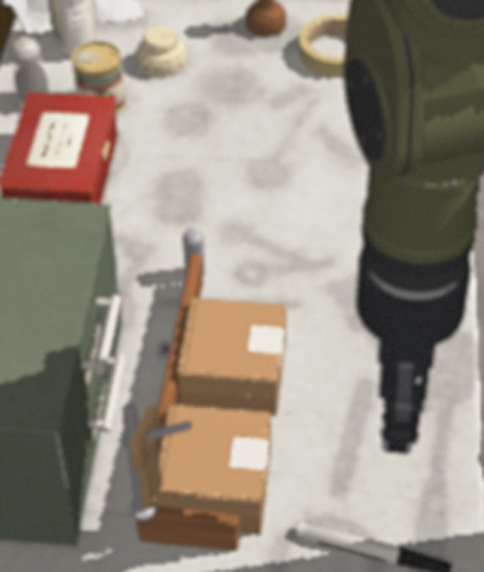

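Final view: both boxes stand against the board with seals to the front, at (265,340) and (248,453). The tag hangs on the peg at about (150,450), and the arm is clear.

```bash
python3 -c "
from workcell import robot
print(robot.hand_in())"
```

```text
the job is handed in; nothing more can be done
None
```

I've handed the job in, but it gave back no verdict. By my last measurements both boxes stand square against the board with their seals to the front, and the tag hangs on the peg; box 1 was knocked forward on the way and pushed back.

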